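Pack the shear-box plates into their fitted case and book it in

TASK

Put the shear-box set away: drop every loose metal plate (the ribbed and the perforated ones) flat into an empty pocket of its own in the fitted wooden case, where one plain plate already lies, and put the plain porous stones into the aluminium drying tray. When all plates are in, shut the case's lid completely, then pick up the hand scanner and hold it still for a good two seconds with its window about 5 cm above the middle of the label on the shut lid, looking squarely down at it with its scanning line along the label's length, and lay the scanner back in its stand the way it lay. Leave the moisture tin and the plaster piece where they are.

Things in the scene. Friction and masses are not known exactly. Their poses are not given: they have to be found in the camera images.
- case: Fitted hardwood case, 66 mm (x) by 252 mm (y), 30 mm high without its lid; it does not move. Five square pockets, 38 x 38 mm, 11 mm deep (floor 19 mm above the table), stand in a row along its y axis, 46 mm apart. The rest of its top is flat. Origin at the centre of its underside; x points from its front to the hinge side.
- pocket0 (a point): Centre of the floor of pocket 0 of the case (y = -92 mm in the case frame); pocket mouth is 11 mm above; axes as the case.
- pocket1 (a point): Centre of the floor of pocket 1 of the case (y = -46 mm in the case frame); pocket mouth is 11 mm above; axes as the case.
- pocket2 (a point): Centre of the floor of pocket 2 of the case (middle one); pocket mouth is 11 mm above; axes as the case.
- pocket3 (a point): Centre of the floor of pocket 3 of the case (y = +46 mm in the case frame); pocket mouth is 11 mm above; axes as the case.
- pocket4 (a point): Centre of the floor of pocket 4 of the case (y = +92 mm in the case frame); pocket mouth is 11 mm above; axes as the case.
- case_lid (a joint): Lid of the case, a flat board 66 x 252 x 8 mm hinged along the far (+x) upper edge of the case. 0 = shut flat on the case, grows as it opens, 2.0 rad at most; it starts standing open, leaning back. A stiff hinge keeps it wherever it is left; it takes about 2 N at its free edge to push it. When open it stands about 60 mm above the case's top, so near it fingers can only straddle a plate along the case's y axis.
- lid_hinge (a point): Middle of the lid's hinge line, 30 mm above the table, 33 mm behind the case's centre; the hinge axis is the y axis of the case.
- lid_edge (a point): Middle of the lid's free edge, on its outer face; 66 mm from the hinge line and 8 mm off the lid's underside (straight above the front edge of the case, z = 38 mm, when shut).
- label (a point): Centre of the paper label with printed bars on the lid's outer face, 66 mm (along the lid's y, across the bars) by 34 mm. Its z axis stands out of the label: straight up when the lid is shut (then 38 mm above the table), pointing away from the robot when the lid is open.
- toothed_0: Steel plate with a ribbed (toothed) top, 33 x 33 x 10 mm, 0.11 kg. Origin at the centre of its underside, z up, x and y parallel to its sides. A loose one may be absent.
- toothed_1: A second such toothed plate, 33 x 33 x 10 mm. Origin at the centre of its underside, z up, x and y parallel to its sides. A loose one may be absent.
- grid_0: Perforated brass plate, 33 x 33 x 9 mm, 0.1 kg. Origin at the centre of its underside, z up, x and y parallel to its sides. A loose one may be absent.
- grid_1: A second such perforated plate, 33 x 33 x 9 mm. Origin at the centre of its underside, z up, x and y parallel to its sides. A loose one may be absent.
- plain_plate: Plain brass plate, 33 x 34 x 8 mm, that already lies in a pocket of the case (pocket 1). Origin at the centre of its underside, z up.
- stone_0: Plain square porous stone (no holes, no ribs), 33 x 33 x 8 mm, 0.04 kg. Origin at the centre of its underside, z up, x and y parallel to its sides. A loose one may be absent.
- stone_1: A second porous stone, 34 x 33 x 9 mm. Origin at the centre of its underside, z up, x and y parallel to its sides. A loose one may be absent.
- tray: Low aluminium drying tray, 150 mm (x) by 124 mm (y) outside, walls 3 mm thick and 14 mm high (16 mm at the rolled rim), floor 3 mm above the table; it does not move. Origin at the centre of its underside. It stands at one side of the work, the scanner's stand at the other.
- scanner: Cordless hand scanner, 0.15 kg. Origin at the centre of its handle; x points along it to the head, z up. Handle 28 mm wide (y), 24 mm high (z), from x = -74 to +50 mm; it balances near x = +5 mm. Head 62 mm wide (y), 34 mm long (x = 68 to 102 mm), from z = +6 down to -30 mm; its reading window is on the underside of the head and looks along -z. At the start it lies in the stand.
- window (a point): Centre of the scanner's reading window, at x = 85, z = -30 mm in the scanner's frame; axes as the scanner's. It looks along -z; its scanning line runs along y.
- stand: Steel stand of the scanner, does not move: base 186 x 76 x 6 mm with two upright forks, 8 mm thick, at x = -56 and +46 mm, that carry the handle. Fork floors 38 mm above the table, fork prongs 37 mm apart (inside) and 14 mm high. The handle is free between the forks (x = -52 to +42 mm). Origin at the centre under the seat; x points the way the scanner's head must lie.
- stand_seat (a point): Where the centre of the scanner's handle lies when it is in the stand, 50 mm above the table; axes as the stand.
- tin: Bystander: closed aluminium moisture tin, 55 mm across, 34 mm high. Origin under its centre.
- plaster: Bystander: broken piece of plaster, 37 x 47 x 34 mm. Origin under its centre.

How it is judged:
On the way, in this order (a step that is already met when the one before it is completed fails the run):
1. every metal plate lies flat in a pocket of the case ((horizontal distance between toothed_0 and pocket0 below 0.005 m or horizontal distance between toothed_0 and pocket1 below 0.005 m or horizontal distance between toothed_0 and pocket2 below 0.005 m or horizontal distance between toothed_0 and pocket3 below 0.005 m or horizontal distance between toothed_0 and pocket4 below 0.005 m) and z of toothed_0 in the frame of case between 0.012 and 0.0225 m and angle between each of toothed_0, toothed_1, grid_0, grid_1, plain_plate's own z axis and vertical below 0.1 rad and (horizontal distance between toothed_1 and pocket0 below 0.005 m or horizontal distance between toothed_1 and pocket1 below 0.005 m or horizontal distance between toothed_1 and pocket2 below 0.005 m or horizontal distance between toothed_1 and pocket3 below 0.005 m or horizontal distance between toothed_1 and pocket4 below 0.005 m) and z of toothed_1 in the frame of case between 0.012 and 0.0225 m and (horizontal distance between grid_0 and pocket0 below 0.005 m or horizontal distance between grid_0 and pocket1 below 0.005 m or horizontal distance between grid_0 and pocket2 below 0.005 m or horizontal distance between grid_0 and pocket3 below 0.005 m or horizontal distance between grid_0 and pocket4 below 0.005 m) and z of grid_0 in the frame of case between 0.012 and 0.0225 m and (horizontal distance between grid_1 and pocket0 below 0.005 m or horizontal distance between grid_1 and pocket1 below 0.005 m or horizontal distance between grid_1 and pocket2 below 0.005 m or horizontal distance between grid_1 and pocket3 below 0.005 m or horizontal distance between grid_1 and pocket4 below 0.005 m) and z of grid_1 in the frame of case between 0.012 and 0.0225 m and (horizontal distance between plain_plate and pocket0 below 0.005 m or horizontal distance between plain_plate and pocket1 below 0.005 m or horizontal distance between plain_plate and pocket2 below 0.005 m or horizontal distance between plain_plate and pocket3 below 0.005 m or horizontal distance between plain_plate and pocket4 below 0.005 m) and z of plain_plate in the frame of case between 0.012 and 0.0225 m), for 0.2 s.
2. the lid is shut over the plates (all of step 1 and value of joint case_lid below 0.05 rad), for 0.2 s.
3. the scanner is held still for 1 s with its window 25 to 85 mm above the label, centred within 16 mm, square within 0.3 rad (x of label in the frame of window between -0.016 and 0.016 m and y of label in the frame of window between -0.016 and 0.016 m and z of label in the frame of window between -0.085 and -0.025 m and angle between the z axis of scanner and the z axis of label, either way round below 0.3 rad and angle between the y axis of scanner and the y axis of label, either way round below 0.35 rad and linear speed of scanner below 0.025 m/s and angular speed of scanner below 0.3 rad/s and contact force between the fingers and scanner above 0.5 N and value of joint case_lid below 0.05 rad), for 1 s.
At the end, for the whole second after the job is handed in: Every metal plate lies flat on the floor of a pocket (within 5 mm of its centre); every porous stone lies at rest in the drying tray; the lid is shut (within 0.05 rad); the scanner lies at rest in its stand, within 14 mm and 0.12 rad of its seat, head the same way as the stand's x axis (all of step 2 and x of stone_0 in the frame of tray between -0.062 and 0.062 m and y of stone_0 in the frame of tray between -0.05 and 0.05 m and z of each of stone_0, stone_1 in the frame of tray below 0.024 m and linear speed of each of stone_0, stone_1, scanner below 0.02 m/s and x of stone_1 in the frame of tray between -0.062 and 0.062 m and y of stone_1 in the frame of tray between -0.05 and 0.05 m and distance between scanner and stand_seat below 0.014 m and angle between the x axis of scanner and the x axis of stand, either way round below 0.12 rad and x of window in the frame of stand above 0.06 m and angle between scanner's own z axis and vertical below 0.12 rad); the robot touches nothing.
It fails at once if the moisture tin or the plaster piece is displaced by more than 30 mm (distance of any of tin, plaster from where it was at the start of the episode above 0.03 m).
Of toothed_0, toothed_1, grid_0, grid_1 only 3 to 4 are there at a start; the rules pass over those that are not, and their reading is None.
Of stone_0, stone_1 only 1 to 2 are there at a start; the rules pass over those that are not, and their reading is None.
At some moment in a run one of toothed_0, toothed_1, grid_0, grid_1, stone_0, stone_1 may be knocked a few centimetres aside while the robot is not near it.
It also fails if it takes over 210 s, if anything falls off the work surface, if the arm or the gripper's body presses on something with over 40 N, if the wrist force passes 120 N, or if a joint passes its speed limit or range.

ROBOT

A 6-joint arm with a two-finger parallel gripper is mounted at the origin on the work surface; the furniture and walls round the work are solid. World frame = base frame: x ahead of the robot, y to its left, z up, the work surface at z = 0. Lengths are in m, angles in rad, forces in N, time in s.
With the tool pointing down it reaches from about 0.3 to 0.775 m from the base axis. Payload 14.6 kg.
Tool frame: the origin (TCP) lies at the very end of the fingers, on their centre line; the grasp point (between the pads) lies 19 mm behind it; z points along the fingers, y is the line along which they close (so a half turn about z gives the same grasp; the last joint's range is limited). The gripper opens to 94 mm and grips with 3 to 60 N. Pads are 16 mm wide; open, the fingers measure 119 mm over their backs; the gripper's body (75 mm by 177 mm) begins 78 mm behind the grasp point.
Start: joints at [-1.2, 0.3, 1.521, -0, 1.321, -0.067], TCP at [0.233, -0.498, 0.205] pointing down, gripper open.
Joint ranges: [-3.03, 3.03], [-0.79, 2.21], [0.23, 2.52], [-1.04, 4.18], [0, 3.07], [-2.55, 2.55]. Speed limits (rad/s): [2.22, 2.22, 2.57, 3.14, 3.14, 3.14].

INTERFACE

Orientations are given as [roll, pitch, yaw] about the fixed x, y, z axes, in that order (R = Rz(yaw) Ry(pitch) Rx(roll)).
In Python, from station import ctrl gives the robot as it stands.
- The arm moves only by the tool move_arm, never from a script. Its argument "increments" is a list of rows, each a list of 7 numbers: the opening, from 0 (shut) to 1 (fully open), then the shift along the tool's x, y, z in units of 50 mm (1.0 is 50 mm), then the turn, a rotation vector about the tool's x, y, z in rad. In form: [[claw, tx, ty, tz, rx, ry, rz], ...]. A call has 1 to 20 rows; each row shifts and turns the commanded pose from where the row before left it, along the tool's axes as they then stand; what a row does not reach is not made up. A row lasts 1/10 s, in which the tool goes at most 50 mm and 8.59 degrees, less where a joint would pass 70% of its speed; a pose out of reach is approached as far as the arm can. A call is refused whole if a number of a shift passes 1 or a number of a turn 0.15, either way. A call with a gripper value outside its range is refused whole. The fingers move at their own pace and stop on an object; "force" is the grip in N (left out, the last holds). Time passes only in rows, so rows that do not move let the fingers close. It gives the time, the measured TCP pose, the force, the opening and the grip force at its end, in the units of the state.
- ctrl.get_obs(): the state, without advancing time (a new reading comes with each control period).
- ctrl.camera(name): name is "scene" or "top" or "wrist"; returns a dict with "color" (480x640x3 uint8, blue, green, red), "K" (3x3 intrinsics, pixels), "pose" (4x4, takes a point from camera to world coordinates); the wrist camera has in their place "tool_from_camera" (4x4, takes a point from camera to tool coordinates, whose origin is the TCP and whose axes are the flange's). Camera axes: x right, y down, z forward; pixel columns grow to the right and rows downward; lengths in m; the calibration is good to about 2 mm. A picture is of the moment at which its call begins: read the wrist's pose just before it. There is no depth.
- ctrl.hand_in(): hands the job in; it is judged then, once.
Trained networks look in a picture, given as the dict that the camera call returned (one of the last four; its "shot" number tells which), for a name from the list of things; names that differ only in an ending like _2 or _b are one class to them, and where a whole thing is asked for, a point or a joint stands for the part that bears it (a point fixed in the world has none). Each returns a list of dicts, best first, with "conf" (0 to 1); they miss things now and then, are a little off and sometimes report something else, mostly with a low value. They report only what shows in the picture. A call takes as long as a camera call.
- ctrl.cut_out(name, picture): "mask" (480x640 bool, what is visible of it) and "centre" ([row, column] in pixels, amid what is visible of it).
The state is a dict: "time_s": time; "qpos": joint angles; "joint_vel": joint speeds; "tau": joint torques, N m; "ee_pos": TCP position; "eef_rot": TCP orientation; "force": force on the tool from outside, world axes, zero at the start; "moment": the same for the moment, N m; "grip_width": finger opening in m; "grip_force": force on a finger pad.
Only numpy, scipy, OpenCV 4.12 (cv2) and the standard library are available. Lean on these libraries where they do the work, as an engineer would, in place of code of your own. Each camera call takes 0.05 s, during which the arm holds its last target. There are 200 camera calls.

## Working session

There is one attempt and no reset: what is moved stays moved. The work goes in short steps, Python scripts to look and compute and a tool call to move; the robot and the scene stay as the last step left them, time stands still between calls to the robot, and variables do not carry over. Pictures are saved under pics/ and viewed, at most 14 in all, crops included, and the job is handed in when it is done.

Besides the shell and the picture viewer there is one more tool, called in YAML: its name, and indented under it one key for each argument. move_arm: Moves the arm, as the interface text tells. Its arguments: {"type":"object","properties":{"increments":{"type":"array","items":{"type":"array","items":{"type":"number"}}},"force":{"type":"number"}},"required":["increments"]}

```bash
mkdir -p pics; ls
cat > h.py <<'E'
import numpy as np, cv2
from station import ctrl
from scipy.spatial.transform import Rotation as R
def T_tool(o):
    T=np.eye(4);T[:3,:3]=R.from_euler('xyz',o['eef_rot']).as_matrix();T[:3,3]=o['ee_pos'];return T
def shot(n):
    o=ctrl.get_obs();p=ctrl.camera(n)
    p['P']=np.array(p['pose']) if n!='wrist' else T_tool(o)@np.array(p['tool_from_camera'])
    return p
def px2w(p,uv,z):
    d=np.linalg.inv(np.array(p['K']))@np.array([uv[0],uv[1],1.]);P=p['P'];d=P[:3,:3]@d;c=P[:3,3]
    return c+d*(z-c[2])/d[2]
def w2px(p,w):
    q=np.linalg.inv(p['P'])@np.append(w,1);k=np.array(p['K'])@q[:3];return k[:2]/k[2]
def quad(p,mask,z):
    """min-area rectangle of the mask projected on plane z -> centre, sizes(mm), angle of side"""
    c,_=cv2.findContours(mask.astype(np.uint8),cv2.RETR_EXTERNAL,cv2.CHAIN_APPROX_NONE);c=max(c,key=cv2.contourArea)[:,0]
    w=np.array([px2w(p,u,z)[:2] for u in c],dtype=np.float32)*1000
    (x,y),(a,b),t=cv2.minAreaRect(w)
    return np.round([x,y],1),np.round([a,b],1),round(t,1)
E
cat > a.py <<'E'
from h import *
print(ctrl.get_obs())
Z=dict(toothed_0=.01,grid_0=.009,stone_0=.0085,plain_plate=.027,tray=.016,scanner=.062,stand=.006,tin=.034,plaster=.034,case=.03,label=.1)
for n in ('top','scene'):
    p=shot(n);cv2.imwrite(f'pics/{n}0.png',p['color']);print(n,np.round(p['P'],3).tolist(),np.round(p['K'],1).tolist())
    for k,z in Z.items():
        for r in ctrl.cut_out(k,p)[:5]:
            if r['conf']>.2: print(k,round(r['conf'],2),np.round(r['centre']),r['mask'].sum(),*quad(p,r['mask'],z) )
E
python3 a.py
```

```text
pics
{'time_s': 0.0, 'qpos': array([-1.19957771e+00,  3.00503516e-01,  1.52159046e+00, -4.27183168e-06,
        1.32068429e+00, -6.65983811e-02]), 'joint_vel': array([ 0.00174224, -0.00201082, -0.00040842, -0.0005855 , -0.00069196,
       -0.00133703]), 'tau': array([ 5.19327496e-04, -5.31811953e+01, -3.52741134e+01,  7.08593940e-02,
        2.43858341e-02, -8.56647557e-05]), 'ee_pos': array([ 0.2330812 , -0.4978789 ,  0.20486458]), 'eef_rot': array([-3.14040940e+00, -7.47726905e-05,  4.37818009e-01]), 'force': array([0.32326394, 0.28878695, 0.89982031]), 'moment': array([-0.00265992, -0.0027401 , -0.00038357]), 'grip_force': 0.0, 'grip_width': 0.09382598015890023}
top [[0.005, -0.998, 0.058, 0.458], [-1.0, -0.004, 0.013, 0.004], [-0.013, -0.058, -0.998, 1.027], [0.0, 0.0, 0.0, 1.0]] [[475.9, 0.0, 319.0], [0.0, 475.9, 239.4], [0.0, 0.0, 1.0]]
toothed_0 0.66 [278. 240.] 232 [437.9 185.6] [32.4 34.1] 40.2
toothed_0 0.48 [272. 383.] 248 [ 446.2 -123.9] [34.  34.1] 75.9
grid_0 0.55 [271. 270.] 192 [452.3 127.8] [29.5 29.8] 9.7
stone_0 0.57 [272. 348.] 240 [445.2 -47.9] [32.3 33.1] 18.7
s
[... 1376 characters left out ...]
.] 164 [438.1  48.5] [34.3 44.7] 47.7
tray 0.7 [224. 404.] 1264 [ 498.1 -315.2] [156.9 152. ] 1.0
scanner 0.98 [339. 219.] 1638 [465.9 361.9] [ 77.3 182.5] 87.0
scanner 0.46 [248. 306.] 4551 [572.1 -22.5] [372.1 216.1] 86.1
stand 0.7 [362. 235.] 2413 [466.9 339.5] [193.   80.9] 2.6
tin 0.81 [305. 224.] 606 [572.3 271.7] [ 54.3 100.3] 49.8
tin 0.72 [362. 239.] 2321 [438.5 362.1] [180.8  74.8] 2.3
plaster 0.69 [222. 362.] 218 [ 585.3 -237.5] [43.6 84.7] 35.7
case 0.94 [248. 306.] 4516 [612.4 -70.5] [387.4 229.1] 85.2
label 0.81 [237. 298.] 2177 [566.   18.5] [310.2 110.7] 86.4
label 0.62 [334. 218.] 1629 [424.8 394.4] [ 72.4 170.6] 86.5
label 0.59 [306. 220.] 579 [490.9 333.2] [47.6 87.8] 54.8
```

View pics/top0.png

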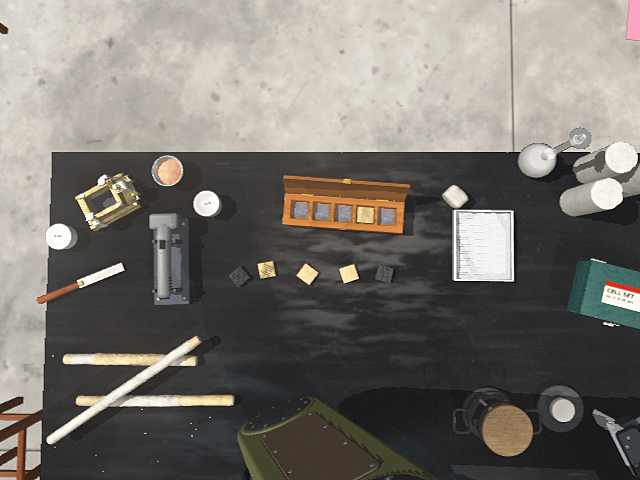

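Run:
```python
import cv2
a=cv2.imread('pics/top0.png')[160:310,140:460];cv2.imwrite('pics/top0c.png',cv2.resize(a,None,fx=2.5,fy=2.5,interpolation=cv2.INTER_CUBIC))
```

```text
(no output)
```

View pics/top0c.png

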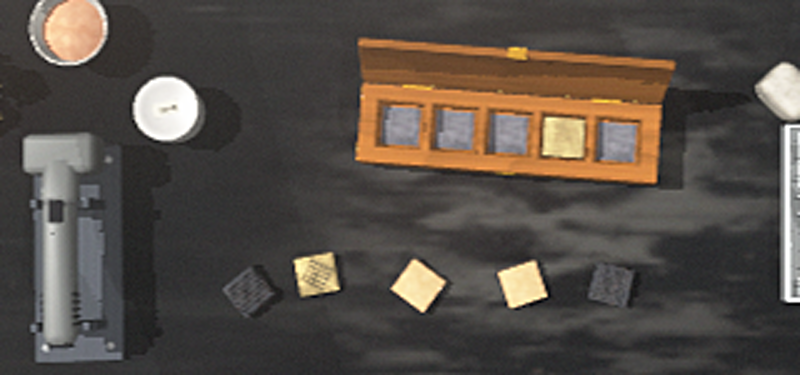

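The top view shows two ribbed plates at (240,275) and (384,273), one perforated plate at (266,269), and stones at (307,273) and (348,272). The case is at (345,215) with the plain plate in pocket 1 and the other four pockets empty. The tray is at (483,245), the scanner and stand at (170,258) with the head towards +x, the tin at (207,203) and the plaster at (455,196).

```bash
cat >> h.py <<'E'
def plan(x,y,z,yawdeg):
    """turn (about tool z, rad) to do first, then shift in tool axes, units of 50mm"""
    o=ctrl.get_obs();r=R.from_euler('xyz',o['eef_rot']);t=R.from_euler('xyz',[np.pi,0,np.radians(yawdeg)])
    rv=(r.inv()*t).as_rotvec();s=t.inv().apply(np.array([x,y,z])-o['ee_pos'])/.05
    print('turn',np.round(rv,3),'shift',np.round(s,3))
E
python3 - <<'E'
from h import *
p=shot('wrist');print(np.round(p['tool_from_camera'],3).tolist(),np.round(p['K'],1).tolist())
plan(.40,.06,.26,0)
E
```

```text
[[0.0, -0.968, -0.252, 0.073], [1.0, 0.0, 0.0, -0.0], [-0.0, -0.252, 0.968, -0.18], [0.0, 0.0, 0.0, 1.0]] [[379.8, 0.0, 315.7], [0.0, 379.8, 235.3], [0.0, 0.0, 1.0]]
turn [ 0.    -0.     0.438] shift [  3.336 -11.163  -1.091]
```

move_arm:
  increments:
    - [0.6,0.2,-0.7,-0.07,0,0,0]
    - [0.6,0.2,-0.7,-0.07,0,0,0]
    - [0.6,0.2,-0.7,-0.07,0,0,0]
    - [0.6,0.2,-0.7,-0.07,0,0,0]
    - [0.6,0.2,-0.7,-0.07,0,0,0]
    - [0.6,0.2,-0.7,-0.07,0,0,0]
    - [0.6,0.2,-0.7,-0.07,0,0,0]
    - [0.6,0.2,-0.7,-0.07,0,0,0]
    - [0.6,0.2,-0.7,-0.07,0,0,0]
    - [0.6,0.2,-0.7,-0.07,0,0,0]
    - [0.6,0.2,-0.7,-0.07,0,0,0]
    - [0.6,0.2,-0.7,-0.07,0,0,0]
    - [0.6,0.2,-0.7,-0.07,0,0,0]
    - [0.6,0.2,-0.7,-0.07,0,0,0]
    - [0.6,0.2,-0.7,-0.07,0,0,0]
    - [0.6,0,0,0,0,0,0.146]
    - [0.6,0,0,0,0,0,0.146]
    - [0.6,0,0,0,0,0,0.146]
    - [0.6,0,0,0,0,0,0]

```text
time_s: 3.15
ee_pos: [0.1527, 0.0171, 0.2557]
eef_rot: [3.142, -0.0, -0.002]
force: [-0.0, -0.0, 0.3]
grip_width: 0.0562
grip_force: 0.0
```

```bash
cat > b.py <<'E'
from h import *
import sys
p=shot('wrist');cv2.imwrite(f'pics/{sys.argv[1]}.png',p['color']);print(ctrl.get_obs()['ee_pos'],ctrl.get_obs()['eef_rot'],ctrl.get_obs()['time_s'])
Z=dict(toothed_0=.01,grid_0=.009,stone_0=.0085,plain_plate=.027,tray=.016,stand=.006,tin=.034,plaster=.034,case=.03)
for k in (sys.argv[2:] or Z):
    for r in ctrl.cut_out(k,p)[:5]:
        if r['conf']>.3: print(k,round(r['conf'],2),np.round(r['centre']),r['mask'].sum(),*quad(p,r['mask'],Z[k]))
E
python3 b.py w1 toothed_0 grid_0 stone_0 plain_plate case
```

```text
[0.15268867 0.01699433 0.25567899] [ 3.14154254e+00 -2.97014821e-04  2.99114889e-03] 3.2
```

move_arm:
  increments:
    - [0.6,0.8,-0.14,0,0,0,0]
    - [0.6,0.8,-0.14,0,0,0,0]
    - [0.6,0.8,-0.14,0,0,0,0]
    - [0.6,0.8,-0.14,0,0,0,0]
    - [0.6,0.8,-0.14,0,0,0,0]
    - [0.6,0.8,-0.14,0,0,0,0]
    - [0.6,0,0,0,0,0,0]
    - [0.6,0,0,0,0,0,0]

```text
time_s: 4.25
ee_pos: [0.3926, 0.0589, 0.2548]
eef_rot: [3.141, 0.002, 0.001]
force: [0.5, -0.1, 0.4]
grip_width: 0.0563
grip_force: 0.0
```

```bash
python3 b.py w2 toothed_0 grid_0 stone_0 plain_plate case
```

```text
[0.39218808 0.0588046  0.25533955] [3.14152207e+00 1.05075568e-03 5.13963864e-04] 4.3
toothed_0 0.95 [156. 477.] 993 [ 445.2 -119.6] [36.2 33.7] 75.4
toothed_0 0.89 [160. 199.] 940 [436.4 187.6] [33.3 34. ] 40.7
grid_0 0.55 [150. 250.] 947 [451.2 129.8] [33.  35.3] 10.5
stone_0 0.76 [156. 409.] 952 [443.6 -44.4] [33.8 35. ] 19.6
plain_plate 0.66 [ 25. 456.] 1394 [567.7 -77.9] [36.  33.8] 85.0
case 0.96 [ 32. 411.] 15639 [557.7 -32.3] [ 64.3 256.1] 0.1
```

View pics/w2.png

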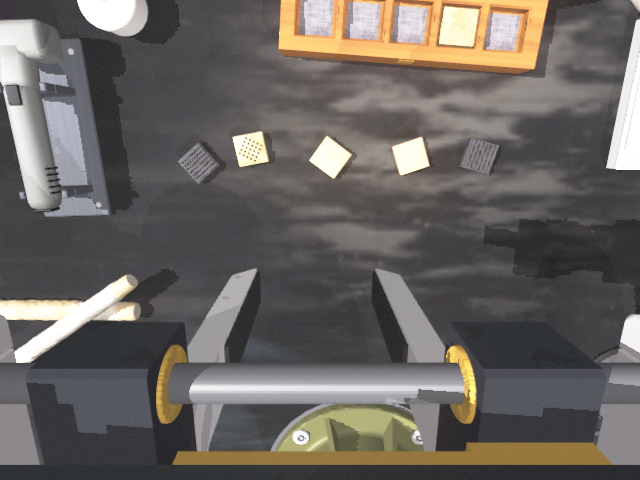

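The wrist view shows the five loose pieces in a row at rows 150–160 (toothed (199,160) and (477,156), grid (250,150), stones (330,157) and (409,156)). Pocket tops are at the upper edge. Next I measure the case from nearer.

move_arm:
  increments:
    - [0.6,0.5,0.45,-0.05,0,0,0]
    - [0.6,0.5,0.45,-0.1,0,0,0]
    - [0.6,0.5,0.45,-0.1,0,0,0]
    - [0.6,0.5,0.45,0,0,0,0]
    - [0.6,0,0,0,0,0,0.06]
    - [0.6,0,0,0,0,0,0]
    - [0.6,0,0,0,0,0,0]

```text
time_s: 5.25
ee_pos: [0.4924, -0.0309, 0.2684]
eef_rot: [3.142, -0.0, -0.059]
force: [-0.5, -0.7, 0.4]
grip_width: 0.0565
grip_force: 0.0
```

```bash
python3 b.py w3 toothed_0 grid_0 stone_0 plain_plate case
```

```text
[ 0.49232199 -0.03075438  0.26842027] [ 3.14156610e+00 -4.50543950e-04 -5.82815496e-02] 5.3
toothed_0 0.74 [254. 138.] 786 [437.4 186.5] [32.9 38.3] 39.3
toothed_0 0.64 [236. 391.] 735 [ 445.5 -120. ] [33.4 33. ] 76.8
grid_0 0.68 [241. 185.] 751 [451.9 129.2] [33.2 34.9] 9.3
grid_0 0.58 [130.  44.] 2889 [591.5 264. ] [75.4 54.6] 86.7
grid_0 0.57 [105. 307.] 25233 [591.9 -33.7] [308.5 112.2] 86.3
stone_0 0.92 [240. 327.] 794 [444.9 -45.5] [35.6 34.1] 20.3
stone_0 0.9 [246. 256.] 786 [442.9  42.9] [34.9 35. ] 53.7
stone_0 0.6 [106. 311.] 25149 [591.9 -34.1] [308.8 112.3] 86.7
plain_plate 0.87 [131. 355.] 1026 [568.  -78.7] [35.1 33. ] 85.9
case 0.58 [105. 312.] 25216 [590.5 -34.6] [294.6 106.8] 86.7
```

View pics/w3.png

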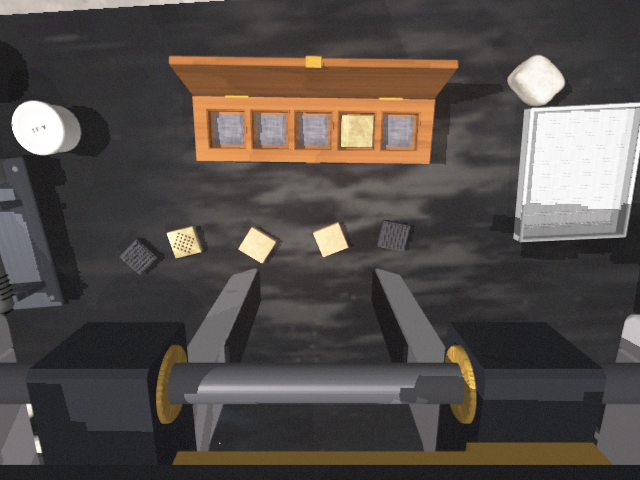

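```bash
cat >> h.py <<'E'
def casefit(p,g0,out):
    from scipy.optimize import minimize
    im=cv2.GaussianBlur(p['color'],(0,0),1.).astype(np.float32)
    gm=np.sqrt(sum(cv2.Sobel(im[...,i],cv2.CV_32F,1,0)**2+cv2.Sobel(im[...,i],cv2.CV_32F,0,1)**2 for i in range(3)))
    segs=[((-33,-126),(-33,126)),((-33,-126),(33,-126)),((-33,126),(33,126))]
    for k in range(5):
        c=(k-2)*46;q=[(-19,c-19),(-19,c+19),(19,c+19),(19,c-19)]
        segs+=[(q[i],q[(i+1)%4]) for i in range(4)]
    S=np.concatenate([np.linspace(a,b,30) for a,b in segs])
    def proj(g):
        c,s=np.cos(g[2]),np.sin(g[2]);w=np.c_[(S@np.array([[c,s],[-s,c]])+g[:2])/1000,np.full(len(S),.03)]
        q=(np.c_[w,np.ones(len(w))]@np.linalg.inv(p['P']).T)[:,:3]@np.array(p['K']).T;return q[:,:2]/q[:,2:]
    def f(g):
        u=proj([g[0],g[1],g[2]/100]).astype(np.float32);return -np.sqrt(cv2.remap(gm,u[:,0].copy(),u[:,1].copy(),cv2.INTER_LINEAR)).mean()
    best=min((minimize(f,[g0[0]+a,g0[1]+b,g0[2]*100],method='Nelder-Mead',options=dict(initial_simplex=np.array([g0[0]+a,g0[1]+b,g0[2]*100])+np.array([[0,0,0],[2,0,0],[0,2,0],[0,0,1.]]))) for a in(-4,-2,0,2,4) for b in(-4,-2,0,2,4)),key=lambda r:r.fun)
    g=best.x/[1,1,100];u=proj(g)
    x0,y0=np.maximum(u.min(0)-20,0).astype(int);x1,y1=(u.max(0)+20).astype(int)
    k=2.5;im=cv2.resize(p['color'][y0:y1,x0:x1],None,fx=k,fy=k,interpolation=cv2.INTER_CUBIC)
    for q in u: cv2.circle(im,tuple(int(v) for v in (q-[x0,y0]+.5)*k),0,(0,255,0),1)
    cv2.imwrite(out,im);print('case',np.round(g,3),best.fun);return g
E
python3 - <<'E'
from h import *
p=shot('wrist');casefit(p,[571,-32.4,-.06],'pics/fit.png')
E
```

```text
case [ 5.7313e+02 -3.1749e+01 -7.0000e-02] -14.043047904968262
```

View pics/fit.png

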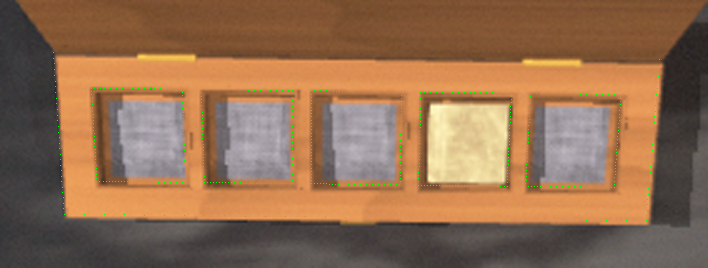

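Run:
```python
from h import *
plan(.437,.187,.08,-49.5)
```

```text
turn [-0.    -0.     0.804] shift [-4.036 -1.985  3.764]
```

move_arm:
  increments:
    - [0.6,0,0,0.3,0,0,0.134]
    - [0.6,0,0,0.3,0,0,0.134]
    - [0.6,0,0,0.3,0,0,0.134]
    - [0.6,0,0,0.3,0,0,0.134]
    - [0.6,0,0,0.3,0,0,0.134]
    - [0.6,0,0,0.3,0,0,0.134]
    - [0.6,-0.673,-0.33,0.33,0,0,0]
    - [0.6,-0.673,-0.33,0.33,0,0,0]
    - [0.6,-0.673,-0.33,0.33,0,0,0]
    - [0.6,-0.673,-0.33,0.33,0,0,0]
    - [0.6,-0.673,-0.33,0.33,0,0,0]
    - [0.6,-0.673,-0.33,0.33,0,0,0]
    - [0.6,0,0,0,0,0,0]
    - [0.6,0,0,0,0,0,0]

```text
time_s: 7.0
ee_pos: [0.4417, 0.1483, 0.0789]
eef_rot: [-3.108, 0.049, -0.811]
force: [0.1, -0.0, 0.2]
grip_width: 0.0559
grip_force: 0.0
```

```bash
python3 b.py w4 toothed_0 grid_0;python3 - <<'E'
from h import *
plan(.437,.187,.005,-49.5)
E
```

```text
[0.44211948 0.14810151 0.07926213] [-3.10681375  0.04841983 -0.81169425] 7.05
toothed_0 0.84 [282. 284.] 2123 [437.4 187. ] [32.9 35.8] 40.5
grid_0 0.91 [210. 326.] 2394 [451.8 130. ] [33.4 33.5] 11.2
turn [-0.034  0.049  0.051] shift [-0.663 -0.427  1.487]
```

View pics/w4.png

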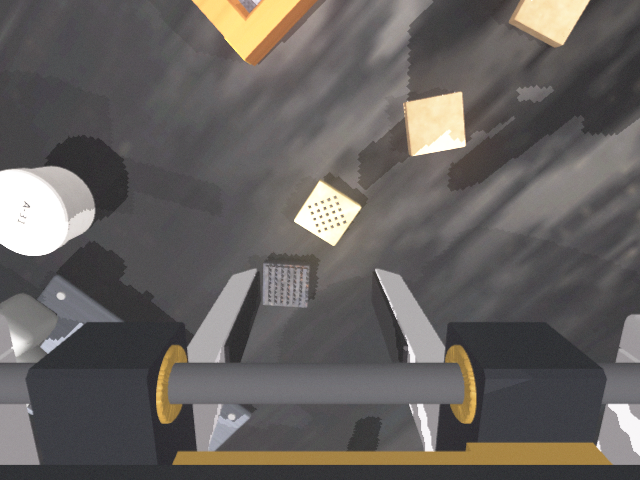

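The ribbed plate sits at (284,282), square to the fingers. The tool has a small tilt because some rows were speed-limited. I correct the tilt, then grasp.

move_arm:
  increments:
    - [0.6,0,0,0,-0.034,0.049,0.051]
    - [0.6,-0.22,-0.142,0,0,0,0]
    - [0.6,-0.22,-0.142,0,0,0,0]
    - [0.6,-0.22,-0.142,0,0,0,0]
    - [0.6,0,0,0.3,0,0,0]
    - [0.6,0,0,0.3,0,0,0]
    - [0.6,0,0,0.3,0,0,0]
    - [0.6,0,0,0.3,0,0,0]
    - [0.6,0,0,0.2,0,0,0]
    - [0.6,0,0,0.09,0,0,0]
    - [0.6,0,0,0,0,0,0]
    - [0.6,0,0,0,0,0,0]
    - [0.2,0,0,0,0,0,0]
    - [0.2,0,0,0,0,0,0]
    - [0.2,0,0,0,0,0,0]
    - [0.2,0,0,0,0,0,0]
    - [0.2,0,0,0,0,0,0]
  force: 20

```text
time_s: 8.85
ee_pos: [0.4403, 0.1539, 0.0033]
eef_rot: [-3.107, 0.052, -0.812]
force: [-0.3, -0.2, 0.4]
grip_width: 0.0207
grip_force: 0.1
```

Run:
```python
from h import *
print(ctrl.get_obs()['qpos'])
```

```text
[0.2216193  0.40318395 1.92756027 0.08562519 0.80983647 2.5463132 ]
```

Joint 6 is at its limit, so that yaw isn't reachable here. I'll take the grid first, from yaw 100°.

move_arm:
  increments:
    - [0.2,0,0,-0.5,0,0,-0.1]
    - [0.2,0,0,-0.5,0,0,-0.14]
    - [0.6,0,0,-0.5,0,0,-0.14]
    - [0.6,0,0,-0.5,0,0,-0.14]
    - [0.6,0,0,0,0,0,-0.14]
    - [0.6,0,0,0,0,0,-0.14]
    - [0.6,0,0,0,0,0,-0.14]
    - [0.6,0,0,0,0,0,-0.14]
    - [0.6,0,0,0,0,0,-0.14]
    - [0.6,0,0,0,0,0,-0.14]
    - [0.6,0,0,0,0,0,-0.14]
    - [0.6,0,0,0,0,0,-0.14]
    - [0.6,0,0,0,0,0,-0.14]
    - [0.6,0,0,0,0,0,-0.14]
    - [0.6,0,0,0,0,0,-0.14]
    - [0.6,0,0,0,0,0,-0.14]
    - [0.6,0,0,0,0,0,-0.14]
    - [0.6,0,0,0,0,0,-0.14]
    - [0.6,0,0,0,0,0,-0.14]
    - [0.6,0,0,0,0,0,0]

```text
time_s: 10.85
ee_pos: [0.4414, 0.1478, 0.1031]
eef_rot: [3.138, -0.062, 1.81]
force: [-0.2, -1.0, -0.1]
grip_width: 0.0563
grip_force: 0.0
```

```bash
python3 b.py w5 toothed_0 grid_0;python3 - <<'E'
from h import *
plan(.4518,.1298,.06,101)
E
```

```text
[0.44143387 0.14784227 0.10313332] [ 3.13793268 -0.06190751  1.80432503] 10.9
toothed_0 0.66 [188. 322.] 2004 [435.5 188.5] [33.7 33.1] 39.9
grid_0 0.97 [268. 327.] 1932 [453.9 132.1] [34.8 34.2] 87.9
turn [ 0.002 -0.062  0.04 ] shift [-0.393  0.135  0.863]
```

move_arm:
  increments:
    - [0.6,0,0,0,0.002,-0.062,0.1]
    - [0.6,0,0,0,0,0,0.14]
    - [0.6,-0.3,0.1,0,0,0,0]
    - [0.6,0,0,0,0,0,0]
    - [0.6,0,0,0,0,0,0]

```text
time_s: 11.5
ee_pos: [0.4464, 0.1329, 0.1031]
eef_rot: [-3.14, 0.0, 1.565]
force: [0.1, -0.6, 0.4]
grip_width: 0.0564
grip_force: 0.0
```

```bash
python3 b.py w6 toothed_0 grid_0;python3 - <<'E'
from h import *
plan(.4535,.1315,.0045,88)
E
```

```text
[0.44630304 0.13302781 0.10310186] [-3.14023442e+00  1.15223759e-04  1.56602352e+00] 11.55
toothed_0 0.65 [159. 299.] 2174 [436. 189.] [32.7 33.1] 40.4
toothed_0 0.52 [333. 585.] 2747 [657.7  51.9] [31.5 75.7] 64.0
grid_0 0.59 [237. 328.] 1882 [454.6 132.1] [34.1 32. ] 89.3
turn [-0.001  0.     0.031] shift [-0.027  0.145  1.973]
```

View pics/w6.png

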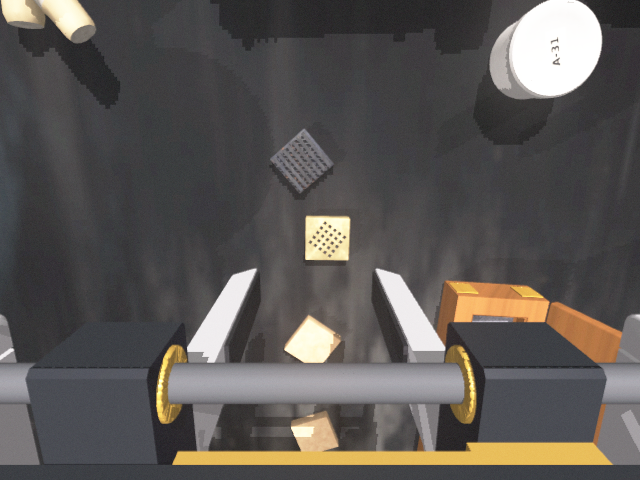

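The grid plate was turned a little by my closing fingers; it now sits square at (328,237). I grasp it.

move_arm:
  increments:
    - [0.6,-0.03,0.16,0,0,0,0]
    - [0.6,0,0,0.5,0,0,0]
    - [0.6,0,0,0.5,0,0,0]
    - [0.6,0,0,0.5,0,0,0]
    - [0.6,0,0,0.3,0,0,0]
    - [0.6,0,0,0.17,0,0,0]
    - [0.6,0,0,0,0,0,0]
    - [0.2,0,0,0,0,0,0]
    - [0.2,0,0,0,0,0,0]
    - [0.2,0,0,0,0,0,0]
    - [0.2,0,0,0,0,0,0]
    - [0.2,0,0,0,0,0,0]
  force: 20

```text
time_s: 12.85
ee_pos: [0.4547, 0.1313, 0.0052]
eef_rot: [-3.141, 0.0, 1.567]
force: [-1.2, -0.7, 6.9]
grip_width: 0.0323
grip_force: 20.0
```

move_arm:
  increments:
    - [0.2,0,0,-0.5,0,0,0]
    - [0.2,0,0,-0.5,0,0,0]
    - [0.2,0,0,-0.5,0,0,0]
    - [0.2,0,0,-0.5,0,0,0.109]
    - [0.2,0,0,0,0,0,0.109]
    - [0.2,0,0,0,0,0,0.109]
    - [0.2,0,0,0,0,0,0.109]
    - [0.2,0,0,0,0,0,0.109]
    - [0.2,0,0,0,0,0,0.109]
    - [0.2,0,0,0,0,0,0.109]
    - [0.2,0,0,0,0,0,0.109]
    - [0.2,0,0,0,0,0,0.109]
    - [0.2,0,0,0,0,0,0.109]
    - [0.2,0,0,0,0,0,0.109]
    - [0.2,0,0,0,0,0,0.109]
    - [0.2,0,0,0,0,0,0.109]
    - [0.2,0,0,0,0,0,0.109]
    - [0.2,0,0,0,0,0,0.109]
    - [0.2,0,0,0,0,0,0]

```text
time_s: 14.75
ee_pos: [0.4543, 0.1313, 0.1046]
eef_rot: [3.141, 0.001, -0.07]
force: [-0.6, -0.6, -1.3]
grip_width: 0.0325
grip_force: 20.0
```

```bash
cat > c.py <<'E'
# held plate position relative to TCP; name, plate height, tcp grip height
from h import *
import sys
n=sys.argv[1];top=float(sys.argv[2])
o=ctrl.get_obs();p=shot('wrist');cv2.imwrite('pics/held.png',p['color'])
for r in ctrl.cut_out(n,p)[:3]:
    c,s,a=quad(p,r['mask'],o['ee_pos'][2]+top)
    d=R.from_euler('xyz',o['eef_rot']).inv().apply(np.append(c/1000,0)-[*o['ee_pos'][:2],0])*1000
    print(round(r['conf'],2),r['mask'].sum(),s,a,'in tool mm',np.round(d[:2],1))
t=[float(v) for v in sys.argv[3:]]
plan(*t)
E
python3 c.py grid_0 .0045 .5763 .0141 .08 -4
```

```text
0.8 4317 [32.8 34.7] 84.9 in tool mm [ 1.4 -0. ]
turn [0.    0.001 0.005] shift [2.597 2.167 0.492]
```

move_arm:
  increments:
    - [0.2,0.367,0.31,0.07,0,0,0.005]
    - [0.2,0.367,0.31,0.07,0,0,0]
    - [0.2,0.367,0.31,0.07,0,0,0]
    - [0.2,0.367,0.31,0.07,0,0,0]
    - [0.2,0.367,0.31,0.07,0,0,0]
    - [0.2,0.367,0.31,0.07,0,0,0]
    - [0.2,0.367,0.31,0.07,0,0,0]
    - [0.2,0,0,0,0,0,0]
    - [0.2,0,0,0,0,0,0]

```text
time_s: 15.75
ee_pos: [0.5743, 0.0138, 0.0796]
eef_rot: [3.141, 0.002, -0.072]
force: [0.4, -0.3, -0.8]
grip_width: 0.0322
grip_force: 20.0
```

```bash
python3 c.py grid_0 .0045 .5749 .0141 .032 -4;  python3 - <<'E'
from h import *
p=shot('wrist');casefit(p,[573,-31.7,-.07],'pics/fit2.png')
E
```

```text
0.58 4285 [32.4 34.7] 84.8 in tool mm [1.4 0.2]
0.15 49633 [232.5  68. ] 85.9 in tool mm [26.6 33.9]
turn [ 0.     0.002 -0.001] shift [0.015 0.005 0.96 ]
case [ 5.71211e+02 -3.27320e+01 -7.10000e-02] -12.464417457580566
```

View pics/fit2.png

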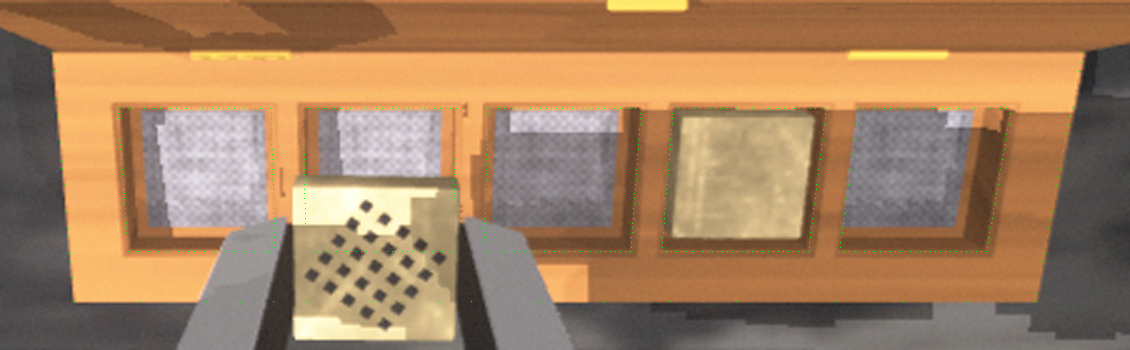

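The overlay shows the held grid over the pocket's front edge in the image, with a small height-dependent camera bias. I lower to just above the rim and re-check.

move_arm:
  increments:
    - [0.2,-0.036,0.02,0.2,0,0,0]
    - [0.2,0,0,0.3,0,0,0]
    - [0.2,0,0,0.29,0,0,0]
    - [0.2,0,0,0,0,0,0]

```text
time_s: 16.3
ee_pos: [0.5713, 0.0131, 0.0376]
eef_rot: [3.141, 0.006, -0.073]
force: [-0.2, 0.2, -0.3]
grip_width: 0.0324
grip_force: 20.0
```

```bash
python3 c.py grid_0 .0045 .5725 .0128 .032 -4;  python3 - <<'E'
from h import *
p=shot('wrist');casefit(p,[571,-32.7,-.07],'pics/fit3.png')
E
```

```text
0.77 4316 [32.8 34.8] 84.6 in tool mm [1.4 0.4]
turn [ 0.     0.002 -0.003] shift [0.    0.004 0.158]
case [ 5.71814e+02 -3.21960e+01 -6.50000e-02] -11.404800415039062
```

move_arm:
  increments:
    - [0.2,0.01,0,0.06,0,0,0]
    - [0.2,0,0,0.06,0,0,0]
    - [0.2,0,0,0.04,0,0,0]
    - [0.2,0,0,0,0,0,0]
    - [0.2,0,0,0,0,0,0]

```text
time_s: 16.95
ee_pos: [0.5733, 0.0129, 0.0325]
eef_rot: [3.141, 0.001, -0.073]
force: [-0.5, -0.5, -0.4]
grip_width: 0.0327
grip_force: 20.0
```

move_arm:
  increments:
    - [0.45,0,0,0.01,0,0,0]
    - [0.45,0,0,0,0,0,0]
    - [0.45,0,0,0,0,0,0]
    - [0.45,0,0,-0.5,0,0,0]
    - [0.6,0,0,-0.5,0,0,0]
    - [0.6,-0.5,0,-0.5,0,0,0]
    - [0.6,-0.5,-0.2,-0.5,0,0,0]
    - [0.6,-0.5,-0.2,-0.3,0,0,0]
    - [0.6,0,0,0,0,0,0]
    - [0.6,0,0,0,0,0,0]

```text
time_s: 17.95
ee_pos: [0.5003, 0.0384, 0.1474]
eef_rot: [3.141, 0.0, -0.072]
force: [-0.4, 0.1, 0.3]
grip_width: 0.0562
grip_force: 0.0
```

```bash
python3 b.py w7 toothed_0 grid_0 stone_0 plain_plate;python3 - <<'E'
from h import *
p=shot('wrist');casefit(p,[571,-32.7,-.07],'pics/fit4.png')
plan(.436,.188,.05,40.5)
E
```

```text
[0.50036656 0.03816178 0.14683494] [ 3.14125155e+00  1.17542482e-03 -7.27761978e-02] 18.0
toothed_0 0.78 [299. 154.] 1362 [437.8 186.7] [33.6 37.3] 39.9
toothed_0 0.69 [271. 498.] 1441 [ 445.9 -119.2] [36.3 34.1] 75.5
grid_0 0.88 [136. 342.] 1912 [572.9  11.7] [35.3 34.4] 85.9
stone_0 0.68 [278. 414.] 1127 [445.1 -44.8] [36.4 33.5] 19.2
stone_0 0.67 [286. 314.] 1452 [443.5  43.2] [35.8 36.2] 54.5
plain_plate 0.73 [300. 156.] 1384 [445.1 178.6] [31.9 36.4] 40.6
plain_plate 0.68 [132. 463.] 2119 [567.4 -78.3] [36.  33.2] 85.9
case [ 5.72041e+02 -3.24180e+01 -7.50000e-02] -14.199323654174805
turn [-0.001  0.002 -0.78 ] shift [ 0.972 -3.114  1.927]
```

View pics/fit4.png

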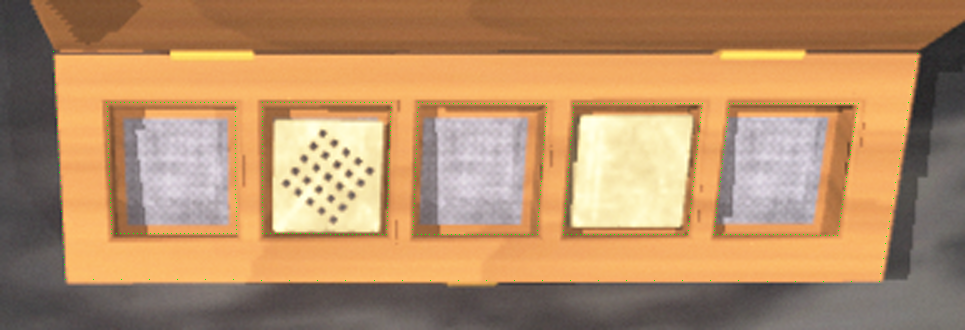

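The grid lies flat in pocket 3. Next is the left ribbed plate.

move_arm:
  increments:
    - [0.6,0,0,0,0,0,-0.13]
    - [0.6,0,0,0,0,0,-0.13]
    - [0.6,0,0,0,0,0,-0.13]
    - [0.6,0,0,0,0,0,-0.13]
    - [0.6,0,0,0,0,0,-0.13]
    - [0.6,0,0,0,0,0,-0.13]
    - [0.6,0.12,-0.39,0.24,0,0,0]
    - [0.6,0.12,-0.39,0.24,0,0,0]
    - [0.6,0.12,-0.39,0.24,0,0,0]
    - [0.6,0.12,-0.39,0.24,0,0,0]
    - [0.6,0.12,-0.39,0.24,0,0,0]
    - [0.6,0.12,-0.39,0.24,0,0,0]
    - [0.6,0.12,-0.39,0.24,0,0,0]
    - [0.6,0.12,-0.39,0.24,0,0,0]
    - [0.6,0,0,0,0,0,0]
    - [0.6,0,0,0,0,0,0]

```text
time_s: 19.85
ee_pos: [0.4352, 0.1879, 0.0511]
eef_rot: [-3.141, 0.002, 0.708]
force: [-0.1, -0.2, -0.3]
grip_width: 0.0563
grip_force: 0.0
```

```bash
python3 c.py toothed_0 -.04 .436 .187 .005 40.5
```

```text
0.74 704 [ 6.9 32.9] 40.6 in tool mm [137.2  47.3]
0.73 2791 [33.7 32.5] 40.3 in tool mm [ 3.  -0.2]
turn [-0.     0.001 -0.   ] shift [-0.003  0.012  0.931]
```

move_arm:
  increments:
    - [0.6,0.025,0,0.3,0,0,0]
    - [0.6,0,0,0.3,0,0,0]
    - [0.6,0,0,0.2,0,0,0]
    - [0.6,0,0,0.12,0,0,0]
    - [0.2,0,0,0,0,0,0]
    - [0.2,0,0,0,0,0,0]
    - [0.2,0,0,0,0,0,0]
    - [0.2,0,0,0,0,0,0]
    - [0.2,0,0,0,0,0,0]
    - [0.2,0,0,-0.3,0,0,0]
    - [0.2,0,0,-0.5,0,0,0]
    - [0.2,0,0,-0.5,0,0,0.13]
    - [0.2,0,0,-0.5,0,0,0.13]
    - [0.2,0,0,0,0,0,0.13]
    - [0.2,0,0,0,0,0,0.13]
    - [0.2,0,0,0,0,0,0.13]
    - [0.2,0,0,0,0,0,0.13]
    - [0.2,0,0,0,0,0,0]
  force: 20

```text
time_s: 21.75
ee_pos: [0.4359, 0.1889, 0.0951]
eef_rot: [3.141, 0.001, -0.075]
force: [0.3, -0.0, -0.5]
grip_width: 0.0324
grip_force: 20.0
```

```bash
python3 c.py toothed_0 .005 .5778 .0588 .06 -4
```

```text
0.76 4289 [32.6 34.8] 85.7 in tool mm [ 1.5 -0. ]
turn [0.    0.001 0.001] shift [3.011 2.398 0.702]
```

move_arm:
  increments:
    - [0.2,0.376,0.3,0,0,0,0]
    - [0.2,0.376,0.3,0,0,0,0]
    - [0.2,0.376,0.3,0,0,0,0]
    - [0.2,0.376,0.3,0,0,0,0]
    - [0.2,0.376,0.3,0,0,0,0]
    - [0.2,0.376,0.3,0,0,0,0]
    - [0.2,0.376,0.3,0,0,0,0]
    - [0.2,0.376,0.3,0,0,0,0]
    - [0.2,0,0,0.3,0,0,0]
    - [0.2,0,0,0.3,0,0,0]
    - [0.2,0,0,0.3,0,0,0]
    - [0.2,0,0,0.15,0,0,0]
    - [0.2,0,0,0.1,0,0,0]
    - [0.2,0,0,0.1,0,0,0]
    - [0.2,0,0,0,0,0,0]
    - [0.2,0,0,0,0,0,0]

```text
time_s: 23.45
ee_pos: [0.5774, 0.0584, 0.0328]
eef_rot: [3.141, 0.001, -0.073]
force: [0.5, -0.6, -1.1]
grip_width: 0.0322
grip_force: 20.0
```

move_arm:
  increments:
    - [0.45,0,0,0.01,0,0,0]
    - [0.45,0,0,0,0,0,0]
    - [0.45,0,0,0,0,0,0]
    - [0.45,0,0,-0.5,0,0,0]
    - [0.6,0,0,-0.5,0,0,0.087]
    - [0.6,0,0,-0.5,0,0,0.087]
    - [0.6,-0.171,0.411,0,0,0,0]
    - [0.6,-0.171,0.411,0,0,0,0]
    - [0.6,-0.171,0.411,0,0,0,0]
    - [0.6,-0.171,0.411,0,0,0,0]
    - [0.6,-0.171,0.411,0,0,0,0]
    - [0.6,-0.171,0.411,0,0,0,0]
    - [0.6,-0.171,0.411,0,0,0,0]
    - [0.6,-0.171,0.411,0,0,0,0]
    - [0.6,-0.171,0.411,0.3,0,0,0]
    - [0.6,-0.171,0.411,0.5,0,0,0]
    - [0.6,0,0,0.35,0,0,0]
    - [0.6,0,0,0,0,0,0]
    - [0.6,0,0,0,0,0,0]

```text
time_s: 25.35
ee_pos: [0.4445, -0.1201, 0.0503]
eef_rot: [3.141, 0.001, -0.247]
force: [0.8, -0.0, 0.4]
grip_width: 0.0566
grip_force: 0.0
```

```bash
python3 c.py toothed_0 -.04 .444 -.12 .005 -14; python3 b.py w8 grid_0 toothed_0 stone_0
```

```text
0.59 2792 [32.6 33.9] 74.9 in tool mm [1.4 1.5]
turn [ 0.001 -0.001 -0.002] shift [-0.018  0.003  0.915]
[ 0.44487007 -0.12002387  0.05066412] [ 3.14093661e+00 -4.83473008e-04 -2.46222660e-01] 25.5
grid_0 0.96 [102.  14.] 2383 [577.5  19.5] [25.  37.6] 83.4
grid_0 0.65 [ 3. 16.] 310 [616.9  -6.8] [25.8  4.2] 75.9
toothed_0 0.91 [257. 317.] 2817 [ 445.5 -122. ] [32.4 33.9] 75.9
stone_0 0.78 [286. 197.] 2480 [444.1 -46.6] [33.9 36.3] 19.0
stone_0 0.76 [312.  65.] 2262 [443.4  41. ] [36.4 37.8] 53.6
```

move_arm:
  increments:
    - [0.6,-0.01,0.03,0.3,0,0,0]
    - [0.6,0,0,0.3,0,0,0]
    - [0.6,0,0,0.2,0,0,0]
    - [0.6,0,0,0.11,0,0,0]
    - [0.2,0,0,0,0,0,0]
    - [0.2,0,0,0,0,0,0]
    - [0.2,0,0,0,0,0,0]
    - [0.2,0,0,0,0,0,0]
    - [0.2,0,0,0,0,0,0]
    - [0.2,0,0,-0.3,0,0,0]
    - [0.2,0,0,-0.5,0,0,0]
    - [0.2,0,0,-0.5,0,0,-0.087]
    - [0.2,0,0,-0.5,0,0,-0.087]
    - [0.2,0,0,0,0,0,0]
    - [0.2,0,0,0,0,0,0]
  force: 20

```text
time_s: 27.15
ee_pos: [0.4432, -0.1214, 0.0937]
eef_rot: [3.141, 0.001, -0.075]
force: [0.1, 0.2, -1.3]
grip_width: 0.0325
grip_force: 20.0
```

```bash
python3 c.py toothed_0 .005 .5647 -.1248 .0325 -4
```

```text
0.85 1624 [13.6 23.4] 85.5 in tool mm [ 106.2 -129.1]
0.79 4345 [32.7 34.2] 85.7 in tool mm [2.2 0. ]
turn [-0.     0.003 -0.005] shift [ 2.439 -0.098  1.209]
```

move_arm:
  increments:
    - [0.2,0.403,-0.016,0,0,0,0]
    - [0.2,0.403,-0.016,0,0,0,0]
    - [0.2,0.403,-0.016,0,0,0,0]
    - [0.2,0.403,-0.016,0,0,0,0]
    - [0.2,0.403,-0.016,0,0,0,0]
    - [0.2,0.403,-0.016,0,0,0,0]
    - [0.2,0,0,0.3,0,0,0]
    - [0.2,0,0,0.3,0,0,0]
    - [0.2,0,0,0.3,0,0,0]
    - [0.2,0,0,0.15,0,0,0]
    - [0.2,0,0,0.1,0,0,0]
    - [0.2,0,0,0.06,0,0,0]
    - [0.2,0,0,0,0,0,0]
    - [0.2,0,0,0,0,0,0]

```text
time_s: 28.65
ee_pos: [0.5644, -0.1255, 0.034]
eef_rot: [3.141, 0.0, -0.073]
force: [0.4, -0.3, -0.7]
grip_width: 0.0326
grip_force: 20.0
```

move_arm:
  increments:
    - [0.2,0,-0.012,0.03,0,0,0]
    - [0.2,0,0,0,0,0,0]
    - [0.45,0,0,0,0,0,0]
    - [0.45,0,0,0,0,0,0]
    - [0.45,0,0,0,0,0,0]
    - [0.45,0,0,-0.5,0,0,0]
    - [0.6,0,0,-0.5,0,0,0]
    - [0.6,-0.4,-0.45,-0.4,0,0,0]
    - [0.6,-0.4,-0.45,-0.4,0,0,0]
    - [0.6,-0.4,-0.45,-0.4,0,0,0]
    - [0.6,-0.4,-0.45,0,0,0,0]
    - [0.6,0,0,0,0,0,0]
    - [0.6,0,0,0,0,0,0]

```text
time_s: 29.95
ee_pos: [0.4913, -0.0292, 0.1425]
eef_rot: [3.141, 0.0, -0.072]
force: [0.4, -0.8, -0.1]
grip_width: 0.0563
grip_force: 0.0
```

```bash
python3 b.py w9 grid_0 toothed_0 stone_0 tray
```

```text
[ 0.49152514 -0.02954073  0.14221191] [ 3.14117886e+00  7.85858276e-04 -7.27468282e-02] 30.0
grid_0 0.68 [129. 251.] 2034 [573.7  15.8] [35.6 34.8] 84.3
grid_0 0.49 [ 69. 314.] 52821 [595.9 -33.7] [341.1 121.9] 85.9
toothed_0 0.63 [127. 434.] 2086 [ 564.7 -129. ] [37.3 35. ] 85.9
toothed_0 0.6 [125. 191.] 2073 [578.1  63. ] [36.1 34.2] 85.9
stone_0 0.93 [273. 229.] 532 [452.6  51.1] [17.3 38.5] 33.7
stone_0 0.69 [192. 616.] 7886 [ 502.2 -276.2] [158.4  44.5] 8.0
stone_0 0.62 [279. 336.] 1333 [444.5 -45.5] [35.3 32.1] 19.2
tray 0.98 [194. 619.] 7772 [ 504.  -270.4] [153.3  43.4] 8.0
```

View pics/w9.png

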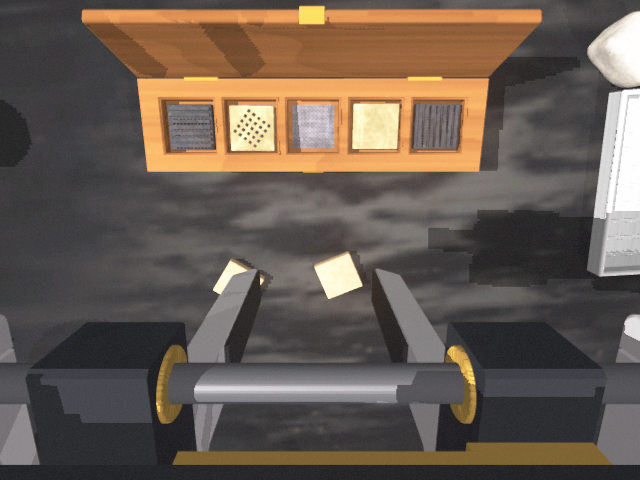

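All plates lie flat in pockets 0, 1, 3, 4. The stones at (235,275) and (338,275) go next, and I get the tray position at the same time.

move_arm:
  increments:
    - [0.6,0,0,0.3,0,0,-0.137]
    - [0.6,0,0,0.3,0,0,-0.137]
    - [0.6,0,0,0.3,0,0,-0.137]
    - [0.6,-0.34,-0.004,0.3,0,0,0]
    - [0.6,-0.34,-0.004,0.3,0,0,0]
    - [0.6,-0.34,-0.004,0.3,0,0,0]
    - [0.6,0,0,0.3,0,0,0]
    - [0.6,0,0,0.3,0,0,0]
    - [0.6,0,0,0.2,0,0,0]
    - [0.6,0,0,0.16,0,0,0]
    - [0.6,0,0,0,0,0,0]
    - [0.2,0,0,0,0,0,0]
    - [0.2,0,0,0,0,0,0]
    - [0.2,0,0,0,0,0,0]
    - [0.2,0,0,0,0,0,0]
    - [0.2,0,0,0,0,0,0]
  force: 12

```text
time_s: 31.8
ee_pos: [0.4429, -0.0457, 0.0045]
eef_rot: [3.141, 0.001, 0.338]
force: [-0.5, 0.2, 4.3]
grip_width: 0.0331
grip_force: 12.0
```

Run:
```python
from h import *
p=shot('top')
for u in [(453,210),(514,210),(514,282),(453,282)]: print(np.round(px2w(p,u,.016),3))
o=ctrl.get_obs();print(o['ee_pos'],o['eef_rot'])
for n in('scanner','stand'):
    r=ctrl.cut_out(n,p)[0];print(n,r['conf'],quad(p,r['mask'],.062 if n=='scanner' else .006))
```

```text
[ 0.581 -0.268  0.016]
[ 0.581 -0.397  0.016]
[ 0.429 -0.394  0.016]
[ 0.428 -0.266  0.016]
[ 0.4429527  -0.0456758   0.00453544] [3.14144738e+00 6.24682854e-04 3.38174390e-01]
scanner 0.73 (array([481.6, 327.8]), array([171.4,  69.8]), 1.2)
stand 0.77 (array([469.5, 334.1]), array([184.8,  80. ]), 1.5)
```

move_arm:
  increments:
    - [0.2,0,0,-0.4,0,0,0]
    - [0.2,0,0,-0.6,0,0,0]
    - [0.2,-0.01,0.35,-0.6,0,0,0]
    - [0.2,-0.014,0.47,0,0,0,0]
    - [0.2,-0.014,0.47,0,0,0,0]
    - [0.2,-0.014,0.47,0,0,0,0]
    - [0.2,-0.014,0.47,0,0,0,0]
    - [0.2,-0.014,0.47,0,0,0,0]
    - [0.2,-0.014,0.47,0,0,0,0]
    - [0.2,-0.014,0.47,0,0,0,0]
    - [0.2,-0.014,0.47,0,0,0,0]
    - [0.2,-0.014,0.47,0,0,0,0]
    - [0.2,-0.014,0.47,0,0,0,0]
    - [0.2,-0.014,0.47,0,0,0,0]
    - [0.2,-0.014,0.45,0,0,0,0]
    - [0.2,0,0,0,0,0,0]
    - [0.2,0,0,0,0,0,0]

```text
time_s: 33.65
ee_pos: [0.533, -0.3298, 0.0835]
eef_rot: [-3.14, 0.002, 0.338]
force: [0.9, 0.5, -1.0]
grip_width: 0.0329
grip_force: 12.0
```

```bash
python3 b.py w10 stone_0 tray; python3 -c "
from h import *
plan(.535,-.33,.009,19.4)"
```

```text
[ 0.53310615 -0.32942086  0.08373947] [-3.14055127e+00  1.66982622e-03  3.38275257e-01] 33.7
stone_0 0.93 [284. 314.] 4314 [ 504.4 -339.5] [49.9 47.9] 19.4
stone_0 0.42 [86. 48.] 10366 [ 571.7 -137.3] [98.6 59.8] 7.4
tray 0.95 [237. 303.] 23275 [ 517.1 -331.1] [125.9 129.6] 89.5
tray 0.33 [88. 48.] 10176 [ 572.6 -142.4] [95.6 58.2] 7.4
turn [-0.001  0.001  0.   ] shift [0.028 0.025 1.502]
```

View pics/w10.png

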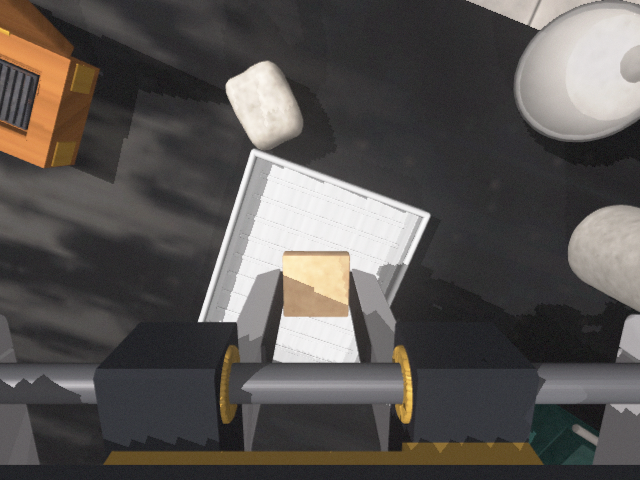

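move_arm:
  increments:
    - [0.2,0.02,0.02,0.5,0,0,0]
    - [0.2,0,0,0.5,0,0,0]
    - [0.2,0,0,0.3,0,0,0]
    - [0.2,0,0,0.18,0,0,0]
    - [0.2,0,0,0.03,0,0,0]
    - [0.45,0,0,0,0,0,0]
    - [0.45,0,0,0,0,0,0]
    - [0.45,0,0,0,0,0,0]
    - [0.45,0,0,-0.4,0,0,0]
    - [0.6,0,0,-0.6,0,0,0]
    - [0.6,0,0,-0.6,0,0,0]
    - [0.6,0,0,0,0,0,0]

```text
time_s: 35.0
ee_pos: [0.5364, -0.332, 0.0936]
eef_rot: [3.136, -0.003, 0.338]
force: [0.4, 0.4, 0.3]
grip_width: 0.0561
grip_force: 0.0
```

move_arm:
  increments:
    - [0.6,0.046,-0.477,0,0,0,0]
    - [0.6,0.046,-0.477,0,0,0,0]
    - [0.6,0.046,-0.477,0,0,0,0]
    - [0.6,0.046,-0.477,0,0,0,0]
    - [0.6,0.046,-0.477,0,0,0,0]
    - [0.6,0.046,-0.477,0,0,0,0]
    - [0.6,0.046,-0.477,0,0,0,0]
    - [0.6,0.046,-0.477,0,0,0,0]
    - [0.6,0.046,-0.477,0,0,0,0]
    - [0.6,0.046,-0.477,0,0,0,0]
    - [0.6,0.046,-0.477,0,0,0,0]
    - [0.6,0.046,-0.477,0,0,0,0]
    - [0.6,0.046,-0.477,0,0,0,0]
    - [0.6,0.046,-0.477,0,0,0,0]
    - [0.6,0.046,-0.477,0,0,0,0]
    - [0.6,0.046,-0.477,0,0,0,0]
    - [0.6,0,0,0,0,0,0]

```text
time_s: 36.7
ee_pos: [0.4421, 0.0431, 0.0885]
eef_rot: [-3.141, 0.001, 0.34]
force: [0.8, -0.7, 0.9]
grip_width: 0.0566
grip_force: 0.0
```

```bash
python3 b.py w11 stone_0; python3 -c "
from h import *
plan(.442,.0425,.004,54)"
```

```text
[0.44254868 0.04209891 0.08854844] [-3.14140617e+00  1.26770132e-03  3.40094777e-01] 36.75
stone_0 0.89 [242. 313.] 2272 [442.9  43.7] [36.1 34. ] 53.0
stone_0 0.33 [162. 626.] 1907 [ 568.4 -137.8] [34.9 37.4] 86.4
turn [-0.     0.001 -0.603] shift [ 0.008 -0.025  1.692]
```

move_arm:
  increments:
    - [0.6,0,0,0,0,0,-0.118]
    - [0.6,0,0,0,0,0,-0.118]
    - [0.6,0,0,0,0,0,-0.118]
    - [0.6,0,0,0,0,0,-0.118]
    - [0.6,0,0,0,0,0,-0.118]
    - [0.6,0,0,0.5,0,0,0]
    - [0.6,0,0,0.5,0,0,0]
    - [0.6,0,0,0.4,0,0,0]
    - [0.6,0,0,0.2,0,0,0]
    - [0.6,0,0,0.08,0,0,0]
    - [0.6,0,0,0,0,0,0]
    - [0.2,0,0,0,0,0,0]
    - [0.2,0,0,0,0,0,0]
    - [0.2,0,0,0,0,0,0]
    - [0.2,0,0,0,0,0,0]
    - [0.2,0,0,0,0,0,0]

```text
time_s: 38.4
ee_pos: [0.443, 0.0414, 0.0051]
eef_rot: [-3.141, 0.0, 0.928]
force: [-0.6, 0.6, 5.1]
grip_width: 0.0329
grip_force: 12.0
```

move_arm:
  increments:
    - [0.2,0,0,-0.3,0,0,0]
    - [0.2,0,0,-0.5,0,0,0.13]
    - [0.2,0,0,-0.5,0,0,0.13]
    - [0.2,0,0,-0.4,0,0,0.13]
    - [0.2,0,0,0,0,0,0.13]
    - [0.2,0,0,0,0,0,0.13]
    - [0.2,0,0,0,0,0,0.13]
    - [0.2,0,0,0,0,0,0.13]
    - [0.2,0,0,0,0,0,0]

```text
time_s: 39.3
ee_pos: [0.4427, 0.0414, 0.0896]
eef_rot: [3.141, 0.001, 0.016]
force: [0.4, 0.1, -0.3]
grip_width: 0.0325
grip_force: 12.0
```

move_arm:
  increments:
    - [0.2,0.034,0.47,0,0,0,0]
    - [0.2,0.034,0.47,0,0,0,0]
    - [0.2,0.034,0.47,0,0,0,0]
    - [0.2,0.034,0.47,0,0,0,0]
    - [0.2,0.034,0.47,0,0,0,0]
    - [0.2,0.034,0.47,0,0,0,0]
    - [0.2,0.034,0.47,0,0,0,0]
    - [0.2,0.034,0.47,0,0,0,0]
    - [0.2,0.034,0.47,0,0,0,0]
    - [0.2,0.034,0.47,0,0,0,0]
    - [0.2,0.034,0.47,0,0,0,0]
    - [0.2,0.034,0.47,0,0,0,0]
    - [0.2,0.034,0.47,0,0,0,0]
    - [0.2,0.034,0.47,0,0,0,0]
    - [0.2,0.034,0.47,0,0,0,0]
    - [0.2,0.034,0.47,0,0,0,0]
    - [0.2,0,0,0,0,0,0]
    - [0.2,0,0,0,0,0,0]

```text
time_s: 41.1
ee_pos: [0.4765, -0.3338, 0.0892]
eef_rot: [-3.141, 0.002, 0.02]
force: [0.1, 1.0, -1.0]
grip_width: 0.033
grip_force: 12.0
```

```bash
python3 b.py w12 stone_0; python3 -c "
from h import *
plan(.47,-.335,.009,0)"
```

```text
[ 0.4766408  -0.33338139  0.08936285] [-3.14118318e+00  1.82447775e-03  2.02435473e-02] 41.15
stone_0 0.94 [160. 310.] 2549 [ 535.2 -330.2] [34.4 34.2] 20.3
stone_0 0.61 [283. 314.] 4579 [ 444.  -334.2] [54.2 49.7] 1.2
turn [-0.     0.002  0.02 ] shift [-0.135  0.036  1.611]
```

Stone 1 is in the tray and stone 2 is above it. I lower and release it, then go behind the lid.

move_arm:
  increments:
    - [0.2,-0.1,0.03,0.5,0,0,0]
    - [0.2,0,0,0.5,0,0,0]
    - [0.2,0,0,0.4,0,0,0]
    - [0.2,0,0,0.15,0,0,0]
    - [0.2,0,0,0.05,0,0,0]
    - [0.2,0,0,0,0,0,0]
    - [0.45,0,0,0,0,0,0]
    - [0.45,0,0,0,0,0,0]
    - [0.45,0,0,0,0,0,0]
    - [0.45,0,0,-0.5,0,0,0]
    - [0.45,0,0,-0.7,0,0,0]
    - [0.45,0,0,-0.7,0,0,0]
    - [0.45,0,0,-0.7,0,0,0]
    - [0.0,0,0,-0.7,0,0,0]
    - [0.0,0,0,0,0,0,0.045]
    - [0.0,0,0,0,0,0,0.045]
    - [0.0,0,0,0,0,0,0]

```text
time_s: 42.9
ee_pos: [0.472, -0.3356, 0.1751]
eef_rot: [3.141, 0.001, -0.073]
force: [-0.7, -0.1, -0.3]
grip_width: 0.0138
grip_force: 0.0
```

```bash
python3 b.py w13 stone_0 tray; python3 -c "
from h import *
plan(.69,-.045,.16,-4)"
```

```text
[ 0.47189057 -0.33559875  0.17483923] [ 3.14119617e+00  1.15175527e-03 -7.09153608e-02] 42.95
stone_0 0.83 [216. 316.] 1297 [ 472.4 -335.5] [36.  33.1] 1.2
stone_0 0.77 [150. 302.] 1431 [ 535.1 -329.8] [33.9 33.6] 17.5
tray 0.93 [174. 307.] 21465 [ 505.2 -331.1] [126.9 152.4] 89.3
tray 0.38 [148. 303.] 1456 [ 535.  -330.1] [33.2 33.5] 18.2
turn [ 0.     0.001 -0.001] shift [ 3.946 -6.102  0.292]
```

Both stones are within the tray. Now I move behind the lid.

move_arm:
  increments:
    - [0,0.263,-0.407,0,0,0,0]
    - [0,0.263,-0.407,0,0,0,0]
    - [0,0.263,-0.407,0,0,0,0]
    - [0,0.263,-0.407,0,0,0,0]
    - [0,0.263,-0.407,0,0,0,0]
    - [0,0.263,-0.407,0,0,0,0]
    - [0,0.263,-0.407,0,0,0,0]
    - [0,0.263,-0.407,0,0,0,0]
    - [0,0.263,-0.407,0,0,0,0]
    - [0,0.263,-0.407,0,0,0,0]
    - [0,0.263,-0.407,0,0,0,0]
    - [0,0.263,-0.407,0,0,0,0]
    - [0,0.263,-0.407,0,0,0,0]
    - [0,0.263,-0.407,0,0,0,0]
    - [0,0.263,-0.407,0,0,0,0]
    - [0,0,0,0,0,0,0]
    - [0,0,0,0,0,0,0]

```text
time_s: 44.75
ee_pos: [0.6904, -0.0453, 0.1738]
eef_rot: [3.141, 0.002, -0.071]
force: [-0.1, -0.5, -0.2]
grip_width: 0.0004
grip_force: 0.0
```

```bash
python3 -c "
from h import *
plan(.69,-.045,.068,-4)
p=shot('wrist');cv2.imwrite('pics/w14.png',p['color']);print(ctrl.get_obs()['qpos'])"
```

```text
turn [ 0.     0.002 -0.001] shift [-0.008 -0.006  2.116]
[-1.19095513e-01  6.49855519e-01  1.08682824e+00 -5.57188720e-04
  1.40669547e+00  1.52339895e+00]
```

View pics/w14.png

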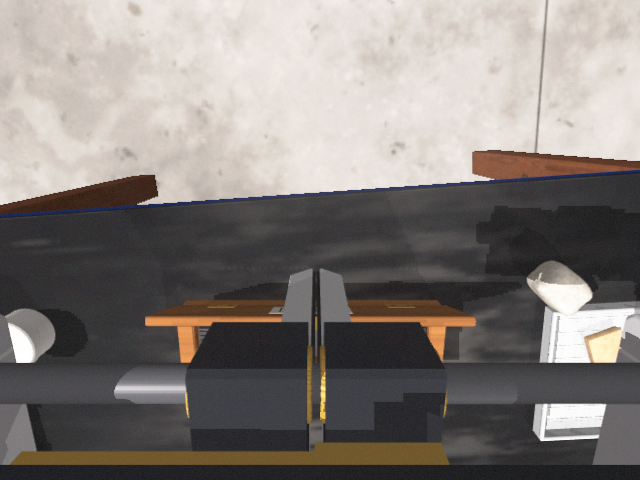

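The lid's outer face shows at rows 302–325, under and just ahead of the fingers, which are clear behind it. Checking where that edge lies.

```bash
python3 -c "
from h import *
p=shot('wrist')
for v in (301,304,317,325): print(v,[np.round(px2w(p,(230,v),z)[:2],3) for z in (.03,.06,.09)])
for x,z in((.604,.03),(.640,.093),(.632,.09)): print(w2px(p,[x,-.03,z]))"
```

```text
301 [array([0.621, 0.038]), array([0.634, 0.03 ]), array([0.648, 0.022])]
304 [array([0.618, 0.039]), array([0.632, 0.03 ]), array([0.645, 0.022])]
317 [array([0.605, 0.04 ]), array([0.62 , 0.032]), array([0.635, 0.023])]
325 [array([0.597, 0.041]), array([0.612, 0.033]), array([0.628, 0.024])]
[305.05386018 313.32718859]
[299.01418715 307.53636676]
[300.04687067 315.44919635]
```

move_arm:
  increments:
    - [0,0,0,0.5,0,0,0]
    - [0,0,0,0.5,0,0,0]
    - [0,0,0,0.5,0,0,0]
    - [0,0,0,0.5,0,0,0]
    - [0,0,0,0.1,0,0,0]
    - [0,-0.3,0,0,0,0,0]
    - [0,-0.3,0,0,0,0,0]
    - [0,-0.2,0,0,0,0,0]
    - [0,-0.2,0,0,0,0,0]
    - [0,-0.2,0,0,0,0,0]
    - [0,-0.2,0,0,0,0,0]
    - [0,-0.2,0,0,0,0,0]
    - [0,-0.2,0,0,0,0,0]
    - [0,-0.2,0,0,0,0,0]
    - [0,0,0,0,0,0,0]

```text
time_s: 46.35
ee_pos: [0.5905, -0.0387, 0.0709]
eef_rot: [3.141, -0.0, -0.072]
force: [0.1, -0.0, -0.8]
grip_width: 0.0001
grip_force: 0.0
```

move_arm:
  increments:
    - [0,-0.2,0,0,0,0,0]
    - [0,-0.2,0,0,0,0,0]
    - [0,-0.2,0,0,0,0,0]
    - [0,-0.1,0,0.05,0,0,0]
    - [0,0,0,0.15,0,0,0]
    - [0,0,0,0.15,0,0,0]
    - [0,0,0,0.1,0,0,0]
    - [0,0,0,0,0,0,0]

```text
time_s: 47.15
ee_pos: [0.5555, -0.0356, 0.0458]
eef_rot: [3.141, 0.003, -0.072]
force: [-0.3, 1.2, 0.4]
grip_width: 0.0008
grip_force: 0.0
```

```bash
python3 -c "
from h import *
p=shot('scene');cv2.imwrite('pics/s15.png',cv2.resize(p['color'][150:350,200:460],None,fx=2.5,fy=2.5))"
```

```text
(no output)
```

View pics/s15.png

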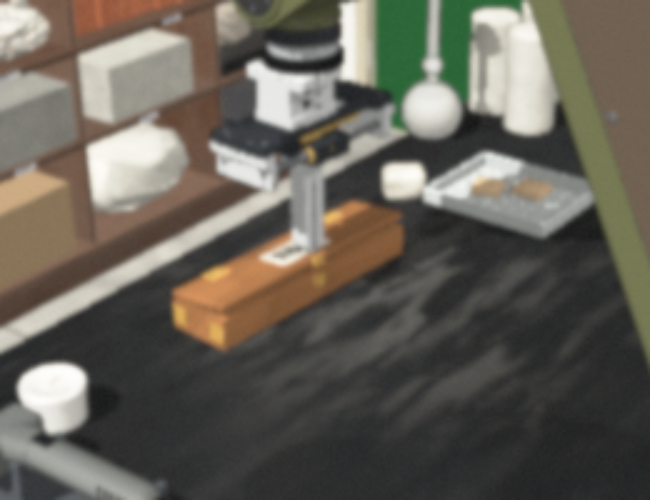

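The lid is nearly shut, both stones are in the tray, and the tin and plaster are in place. I press the lid the rest of the way.

move_arm:
  increments:
    - [0,0,0,0.06,0,0,0]
    - [0,0,0,0.05,0,0,0]
    - [0,0,0,0.04,0,0,0]
    - [0,0,0,0.01,0,0,0]
    - [0,0,0,0,0,0,0]
    - [0,0,0,0,0,0,0]

```text
time_s: 47.8
ee_pos: [0.5558, -0.0356, 0.0391]
eef_rot: [3.141, 0.001, -0.072]
force: [-0.1, 0.4, -0.5]
grip_width: 0.0004
grip_force: 0.0
```

move_arm:
  increments:
    - [0,0,0,0.03,0,0,0]
    - [0,0,0,0.03,0,0,0]
    - [0,0,0,0,0,0,0]
    - [0,0,0,0,0,0,0]

```text
time_s: 48.2
ee_pos: [0.5562, -0.0357, 0.038]
eef_rot: [3.141, 0.0, -0.072]
force: [-10.2, 1.1, 23.3]
grip_width: 0.0002
grip_force: 11.8
```

move_arm:
  increments:
    - [0,0,0,-0.3,0,0,0]
    - [0.0,0,0,-0.6,0,0,0]
    - [0.0,-0.4,0,-0.6,0,0,0]
    - [0.0,-0.4,0,-0.5,0,0,0]
    - [0.6,-0.4,0,-0.5,0,0,0]
    - [0.6,0,0,0,0,0,0]
    - [0.6,0,0,0,0,0,0]

```text
time_s: 48.9
ee_pos: [0.4964, -0.0313, 0.1615]
eef_rot: [3.141, -0.0, -0.072]
force: [0.8, 0.2, 0.2]
grip_width: 0.0211
grip_force: 0.0
```

```bash
python3 -c "
from h import *
p=shot('wrist');cv2.imwrite('pics/w16.png',p['color'])
print(ctrl.get_obs()['ee_pos'])
for n in('label','case_lid','lid_edge'):
  for r in ctrl.cut_out(n,p)[:2]: print(n,r['conf'],r['centre'],quad(p,r['mask'],.038))
g=p['color'].astype(int);m=(g.min(2)>150).astype(np.uint8)
k,l,s,c=cv2.connectedComponentsWithStats(m)
for i in range(1,k):
  if s[i,4]>300: print(s[i],quad(p,l==i,.038))
plan(.47,.332,.15,1.5)
"
```

```text
[ 0.49630847 -0.03135174  0.16062795]
label 0.59 [130.8, 308.1] (array([572.7, -32.8]), array([252.5,  71. ]), 86.2)
lid_edge 0.61 [132.9, 310.4] (array([572.4, -32.7]), array([250.9,  70.3]), 86.2)
[ 568   27   72   70 3685] (array([ 605.9, -257.3]), array([50.6, 45.2]), 44.6)
[ 577   97   63  177 9565] (array([ 509. , -267.2]), array([145.7,  49.2]), 8.0)
[ 267  115   88   47 3663] (array([567.7, -32.7]), array([67.4, 34.5]), 85.9)
[623 315  17  25 315] (array([ 386.1, -302.3]), array([25.3, 13.8]), 8.0)
[283 384  91  11 900] (array([343.1, -31.9]), array([83.1, 10.7]), 85.9)
turn [ 0.     0.003 -0.098] shift [-0.332 -7.277  0.199]
```

move_arm:
  increments:
    - [0.6,0,0,0,0,0,-0.098]
    - [0.6,-0.02,-0.455,0,0,0,0]
    - [0.6,-0.02,-0.455,0,0,0,0]
    - [0.6,-0.02,-0.455,0,0,0,0]
    - [0.6,-0.02,-0.455,0,0,0,0]
    - [0.6,-0.02,-0.455,0,0,0,0]
    - [0.6,-0.02,-0.455,0,0,0,0]
    - [0.6,-0.02,-0.455,0,0,0,0]
    - [0.6,-0.02,-0.455,0,0,0,0]
    - [0.6,-0.02,-0.455,0,0,0,0]
    - [0.6,-0.02,-0.455,0,0,0,0]
    - [0.6,-0.02,-0.455,0,0,0,0]
    - [0.6,-0.02,-0.455,0,0,0,0]
    - [0.6,-0.02,-0.455,0,0,0,0]
    - [0.6,-0.02,-0.455,0,0,0,0]
    - [0.6,-0.02,-0.455,0,0,0,0]
    - [0.6,-0.02,-0.455,0,0,0,0]
    - [0.6,0,0,0,0,0,0]
    - [0.6,0,0,0,0,0,0]

```text
time_s: 51.0
ee_pos: [0.4704, 0.332, 0.16]
eef_rot: [3.14, 0.003, 0.027]
force: [0.3, -0.2, -0.0]
grip_width: 0.0565
grip_force: 0.0
```

```bash
python3 -c "
from h import *
p=shot('wrist');cv2.imwrite('pics/w17.png',p['color'])
print(ctrl.get_obs()['ee_pos'],ctrl.get_obs()['eef_rot'])
for n,z in(('scanner',.06),('stand',.006)):
  for r in ctrl.cut_out(n,p)[:2]:
    print(n,r['conf'],r['centre'],quad(p,r['mask'],z))
"
```

```text
[0.47060982 0.33159176 0.16031863] [3.14065961e+00 2.26288793e-03 2.61118075e-02]
scanner 0.86 [178.4, 308.5] (array([479.6, 337.1]), array([173.9,  59.9]), 1.6)
stand 0.6 [228.2, 330.1] (array([469.2, 310.9]), array([184.4,  23.1]), 1.9)
```

View pics/w17.png

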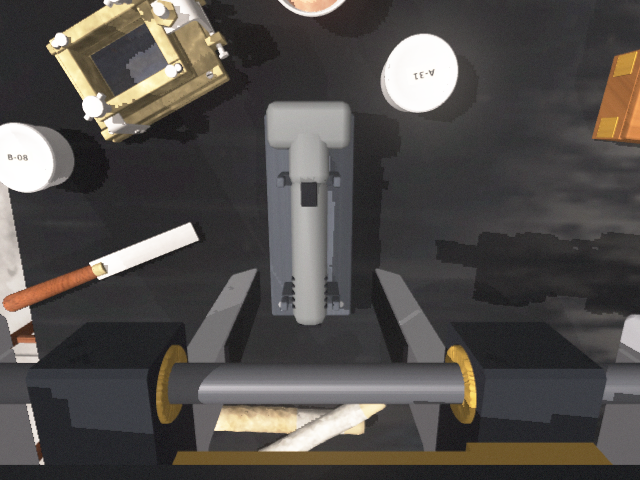

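The scanner lies in its stand: head at (309,124), handle along column 309, fork prongs at rows 183 and 300, rear end at row 323. The tin at (419,73) is undisturbed.

```bash
python3 -c "
from h import *
p=shot('wrist')
for u,z in (((309,323),.045),((309,101),.054),((309,134),.054),((309,210),.062),((311,280),.062),((283,183),.052),((337,183),.052),((284,300),.052),((338,300),.052)): print(u,np.round(px2w(p,u,z),4))
"
```

```text
(309, 323) [0.3885 0.3348 0.045 ]
(309, 101) [0.5676 0.3384 0.054 ]
(309, 134) [0.5448 0.338  0.054 ]
(309, 210) [0.4901 0.3367 0.062 ]
(311, 280) [0.4345 0.3339 0.062 ]
(283, 183) [0.5085 0.3569 0.052 ]
(337, 183) [0.5095 0.316  0.052 ]
(284, 300) [0.4124 0.3557 0.052 ]
(338, 300) [0.4136 0.3113 0.052 ]
```

move_arm:
  increments:
    - [0.6,-0.05,-0.07,0.3,0,0,0]
    - [0.6,0,0,0.5,0,0,0]
    - [0.6,0,0,0.5,0,0,0]
    - [0.6,0,0,0.5,0,0,0]
    - [0.6,0,0,0.4,0,0,0]
    - [0.6,0,0,0.26,0,0,0]
    - [0.6,0,0,0.1,0,0,0]
    - [0.6,0,0,0,0,0,0]
    - [0.2,0,0,0,0,0,0]
    - [0.2,0,0,0,0,0,0]
    - [0.2,0,0,0,0,0,0]
    - [0.2,0,0,0,0,0,0]
    - [0.2,0,0,0,0,0,0]
    - [0.2,0,0,0,0,0,0]
  force: 30

```text
time_s: 52.6
ee_pos: [0.468, 0.3357, 0.0335]
eef_rot: [-3.141, 0.001, 0.026]
force: [-0.5, -1.1, 5.3]
grip_width: 0.028
grip_force: 30.0
```

move_arm:
  increments:
    - [0.2,0,0,-0.15,0,0,0]
    - [0.2,0,0,-0.3,0,0,0]
    - [0.2,0,0,-0.4,0,0,0]
    - [0.2,0,0,-0.4,0,0,0]
    - [0.2,0,0,-0.4,0,0,0]
    - [0.2,0,0,-0.2,0,0,0]
    - [0.2,0.01,0.2,0,0,0,0]
    - [0.2,0.01,0.36,0,0,0,0]
    - [0.2,0.01,0.4,0,0,0,0]
    - [0.2,0.01,0.4,0,0,0,0]
    - [0.2,0.01,0.4,0,0,0,0]
    - [0.2,0.01,0.4,0,0,0,0]
    - [0.2,0.01,0.4,0,0,0,0]
    - [0.2,0.01,0.4,0,0,0,0]
    - [0.2,0.01,0.4,0,0,0,0]
    - [0.2,0.01,0.4,0,0,0,0]
    - [0.2,0.01,0.4,0,0,0,0]
    - [0.2,0.01,0.4,0,0,0,0]

```text
time_s: 54.4
ee_pos: [0.4789, 0.1057, 0.1245]
eef_rot: [3.141, 0.003, 0.025]
force: [-0.1, 0.2, -1.6]
grip_width: 0.0274
grip_force: 30.0
```

move_arm:
  increments:
    - [0.2,0.01,0.4,0,0,0,0]
    - [0.2,0.01,0.4,0,0,0,0]
    - [0.2,0.01,0.4,0,0,0,0]
    - [0.2,0.01,0.4,0,0,0,0]
    - [0.2,0.01,0.4,0,0,0,0]
    - [0.2,0.01,0.4,0,0,0,0]
    - [0.2,0.01,0.32,0,0,0,0]
    - [0.2,0,0,0,0,0,0.048]
    - [0.2,0,0,0,0,0,0.048]
    - [0.2,0,0,0,0,0,0]
    - [0.2,0,0,0,0,0,0]

```text
time_s: 55.5
ee_pos: [0.4862, -0.0286, 0.125]
eef_rot: [3.141, 0.002, -0.069]
force: [0.5, 0.3, -2.0]
grip_width: 0.0278
grip_force: 30.0
```

```bash
python3 -c "
from h import *
plan(.4872,-.0275,.1005,-4)
o=ctrl.get_obs();print(o['grip_width'],o['grip_force'])
p=shot('wrist');cv2.imwrite('pics/w18.png',p['color']);P=T_tool(o)
T=o['ee_pos'];M=P[:3,:3]
for q in [(96,0,-.0175),]: pass
r=ctrl.cut_out('scanner',p)[0];m=r['mask'];print(r['conf'],quad(p,m,o['ee_pos'][2]+.026))
# front edge of head
ys,xs=np.where(m);top=ys.min();u=(xs[ys<top+4].mean(),top)
w=px2w(p,u,o['ee_pos'][2]+.0215);print('front in tool',np.round(M.T@(w-T)*1000,1), 'label seen', w2px(p,[.5677,-.0327,.038]))
"
```

```text
turn [0.    0.002 0.001] shift [ 0.018 -0.023  0.49 ]
0.027791607523490372 29.999568164348602
0.81 (array([521.4, -31.1]), array([ 58.2, 125.4]), 86.1)
front in tool [ 98.7   0.7 -21.7] label seen [313.21325486 122.47606469]
```

move_arm:
  increments:
    - [0.2,0.016,-0.022,0.12,0,0,0]
    - [0.2,0,0,0.2,0,0,0]
    - [0.2,0,0,0.12,0,0,0]
    - [0.2,0,0,0.05,0,0,0]
    - [0.2,0,0,0,0,0,0]
    - [0.2,0,0,0,0,0,0]
    - [0.2,0,0,0,0,0,0]
    - [0.2,0,0,0,0,0,0]
    - [0.2,0,0,0,0,0,0]
    - [0.2,0,0,0,0,0,0]
    - [0.2,0,0,0,0,0,0]
    - [0.2,0,0,0,0,0,0]
    - [0.2,0,0,0,0,0,0]
    - [0.2,0,0,0,0,0,0]
    - [0.2,0,0,0,0,0,0]
    - [0.2,0,0,0,0,0,0]
    - [0.2,0,0,0,0,0,0]
    - [0.2,0,0,0,0,0,0]

```text
time_s: 57.4
ee_pos: [0.4878, -0.027, 0.1011]
eef_rot: [3.141, 0.001, -0.07]
force: [0.0, 0.2, -1.5]
grip_width: 0.0279
grip_force: 30.0
```

move_arm:
  increments:
    - [0.2,0,0,0,0,0,0]
    - [0.2,0,0,0,0,0,0]
    - [0.2,0,0,0,0,0,0]
    - [0.2,0,0,0,0,0,0]
    - [0.2,0,0,0,0,0,0]
    - [0.2,0,0,0,0,0,0]
    - [0.2,0,0,0,0,0,0]
    - [0.2,0,0,0,0,0,0]
    - [0.2,0,0,0,0,0,0]
    - [0.2,0,0,0,0,0,0]
    - [0.2,0,0,0,0,0,0]
    - [0.2,0,0,0,0,0,0]
    - [0.2,0,0,0,0,0,0]
    - [0.2,0,0,0,0,0,0]
    - [0.2,0,0,0,0,0,0]
    - [0.2,0,0,-0.2,0,0,0]
    - [0.2,0,0,-0.29,0,0,0]
    - [0.2,0,0,0,0,0,-0.049]
    - [0.2,0,0,0,0,0,-0.049]

```text
time_s: 59.3
ee_pos: [0.4882, -0.027, 0.1268]
eef_rot: [3.141, -0.0, 0.03]
force: [-0.1, -0.5, -2.4]
grip_width: 0.0277
grip_force: 30.0
```

```bash
python3 -c "
from h import *
plan(.468,.3357,.125,1.5)
"
```

```text
turn [ 0.    -0.     0.004] shift [-0.214 -7.263  0.036]
```

move_arm:
  increments:
    - [0.2,-0.011,-0.2,0,0,0,0.004]
    - [0.2,-0.011,-0.4,0,0,0,0]
    - [0.2,-0.011,-0.4,0,0,0,0]
    - [0.2,-0.011,-0.4,0,0,0,0]
    - [0.2,-0.011,-0.4,0,0,0,0]
    - [0.2,-0.011,-0.4,0,0,0,0]
    - [0.2,-0.011,-0.4,0,0,0,0]
    - [0.2,-0.011,-0.4,0,0,0,0]
    - [0.2,-0.011,-0.4,0,0,0,0]
    - [0.2,-0.011,-0.4,0,0,0,0]
    - [0.2,-0.011,-0.4,0,0,0,0]
    - [0.2,-0.011,-0.4,0,0,0,0]
    - [0.2,-0.011,-0.4,0,0,0,0]
    - [0.2,-0.011,-0.4,0,0,0,0]
    - [0.2,-0.011,-0.4,0,0,0,0]
    - [0.2,-0.011,-0.4,0,0,0,0]
    - [0.2,-0.011,-0.4,0,0,0,0]
    - [0.2,-0.011,-0.4,0,0,0,0]
    - [0.2,-0.011,-0.26,0,0,0,0]
    - [0.2,0,0,0,0,0,0]

```text
time_s: 61.3
ee_pos: [0.468, 0.337, 0.1256]
eef_rot: [3.142, 0.001, 0.025]
force: [0.3, 0.3, -1.6]
grip_width: 0.0278
grip_force: 30.0
```

```bash
python3 -c "
from h import *
plan(.468,.3357,.0335,1.5);print(ctrl.get_obs()['eef_rot'])
"
```

```text
turn [ 0.     0.001 -0.001] shift [-1.000e-03  2.600e-02  1.842e+00]
[3.14150787e+00 1.36268131e-03 2.49353439e-02]
```

move_arm:
  increments:
    - [0.2,0,0.026,0.2,0,0,0]
    - [0.2,0,0,0.4,0,0,0]
    - [0.2,0,0,0.4,0,0,0]
    - [0.2,0,0,0.3,0,0,0]
    - [0.2,0,0,0.2,0,0,0]
    - [0.2,0,0,0.15,0,0,0]
    - [0.2,0,0,0.1,0,0,0]
    - [0.2,0,0,0.06,0,0,0]
    - [0.2,0,0,0,0,0,0]
    - [0.2,0,0,0,0,0,0]

```text
time_s: 62.3
ee_pos: [0.4687, 0.3345, 0.0355]
eef_rot: [-3.141, 0.001, 0.024]
force: [0.4, 0.9, -1.9]
grip_width: 0.0278
grip_force: 30.0
```

move_arm:
  increments:
    - [0.2,0,-0.015,0.03,0,0,0]
    - [0.2,0,0,0.02,0,0,0]
    - [0.2,0,0,0,0,0,0]
    - [0.2,0,0,0,0,0,0]

```text
time_s: 62.7
ee_pos: [0.4687, 0.3353, 0.0335]
eef_rot: [-3.141, 0.0, 0.024]
force: [-2.2, -1.1, 7.1]
grip_width: 0.0276
grip_force: 30.0
```

Seated, with contact force up. I release and retreat, then do a last check.

move_arm:
  increments:
    - [0.4,0,0,0,0,0,0]
    - [0.5,0,0,0,0,0,0]
    - [0.6,0,0,0,0,0,0]
    - [0.6,0,0,0,0,0,0]
    - [0.6,0,0,-0.3,0,0,0]
    - [0.6,0,0,-0.6,0,0,0]
    - [0.6,0,0,-0.6,0,0,0]
    - [0.6,0,0,-0.6,0,0,0]
    - [0.6,-0.4,0,-0.5,0,0,0]
    - [0.6,-0.4,0,0,0,0,0]
    - [0.6,0,0,0,0,0,0]
    - [0.6,0,0,0,0,0,0]

```text
time_s: 63.9
ee_pos: [0.4288, 0.3342, 0.1634]
eef_rot: [-3.141, 0.0, 0.025]
force: [-0.3, -0.4, -0.0]
grip_width: 0.0562
grip_force: 0.0
```

```bash
python3 -c "
from h import *
p=shot('wrist')
for n,z in(('scanner',.06),('tin',.034)):
  r=ctrl.cut_out(n,p)[0];print(n,r['conf'],r['centre'],quad(p,r['mask'],z))
p=shot('top')
for n,z in(('scanner',.062),('stone_0',.012),('tin',.034),('plaster',.034),('case',.038)):
  for r in ctrl.cut_out(n,p)[:2]:print(n,r['conf'],r['centre'],quad(p,r['mask'],z))
"
```

```text
scanner 0.74 [120.5, 314.2] (array([479.2, 337.1]), array([173.5,  59.8]), 0.3)
tin 0.76 [25.5, 422.9] (array([579.3, 257.6]), array([39.4, 57.6]), 1.4)
scanner 0.73 [196.5, 456.9] (array([ 602.3, -259.5]), array([44.4, 40.7]), 44.5)
scanner 0.64 [226.6, 164.8] (array([517. , 326.5]), array([100.8,  65.7]), 1.2)
stone_0 0.8 [233.1, 481.6] (array([ 536.7, -330.8]), array([33.6, 36.7]), 18.7)
stone_0 0.56 [250.0, 493.9] (array([ 494., -354.]), array([34., 36.]), 0.3)
tin 0.87 [203.9, 209.2] (array([590.5, 251.8]), array([53. , 57.3]), 0.2)
plaster 0.75 [191.6, 455.5] (array([ 607.5, -268.1]), array([47.8, 41.2]), 39.9)
plaster 0.55 [260.2, 180.3] (array([469.6, 305.2]), array([179.8,  37.8]), 1.3)
case 0.58 [215.5, 342.8] (array([572.6, -34.6]), array([251.4,  72.2]), 85.9)
case 0.49 [261.5, 181.3] (array([469.6, 303. ]), array([ 39.1, 179.4]), 89.5)
```

```bash
python3 -c "
from h import *
print(ctrl.hand_in())"
```

```text
the job is handed in; nothing more can be done
None
```

I handed the job in at about 64 s, though no verdict came back: three loose plates in pockets 0, 3 and 4, both stones in the tray, lid pressed shut, scanner held over the label for over 2.5 s and laid back in its stand, tin and plaster not measurably moved.

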